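Load a filling gun and take up the slack with its ratchet trigger

ROBOT

A 7-joint arm with a two-finger parallel gripper is mounted at the origin on the work surface. World frame = base frame: x ahead of the robot, y to its left, z up, the work surface at z = 0. Lengths are in m, angles in rad, forces in N, time in s.
With the tool pointing down it reaches from about 0.4 to 0.875 m from the base axis. Payload 19.3 kg.
Tool frame: the origin (TCP) lies at the very end of the fingers, on their centre line; the grasp point (between the pads) lies 19 mm behind it; z points along the fingers, x is the direction in which the jaws open and shut, and the axes are right-handed (so a half turn about z gives the same grasp; the last joint's range is limited). The gripper opens to 85 mm and grips with 20 to 120 N. Pads are 22 mm wide; open, the fingers measure 114 mm over their backs; the gripper's body (76 mm by 85 mm) begins 54 mm behind the grasp point. The pads swing forward as they close: fully open they stand 13 mm farther back than shut.
Start: joints at [1.103, 0.521, -0.036, 1.599, 0.021, 1.021, -0.113], TCP at [0.242, -0.576, 0.231] pointing down, gripper open.
Joint ranges: [-2.91, 2.91], [-0.3, 2.13], [-1.5, 1.42], [0.17, 2.43], [-1.26, 4.41], [0.16, 1.93], [-2.52, 2.52]. Speed limits (rad/s): [1.89, 1.89, 2.39, 2.39, 3.01, 3.01, 3.01].

INTERFACE

Orientations are given as [roll, pitch, yaw] about the fixed x, y, z axes, in that order (R = Rz(yaw) Ry(pitch) Rx(roll)).
In Python, from workcell import observe, eyes, job_done gives the robot as it stands. The module is installed in compiled form; this text tells all that it offers.
- The arm moves only by the shell command python3 -m pendant 'ROWS' [FORCE]. ROWS is JSON, a list of rows, each an object of numbers: "dx", "dy", "dz": the shift along the tool's x, y, z in mm; "ax", "ay", "az": the turn, a rotation vector about the tool's x, y, z in degrees; "claw": the finger opening in mm, from 0 to 85.4. A call has 1 to 10 rows; each row is the pose to reach, as a shift and turn from the pose commanded when the call began, along the tool's axes at that moment; what a row does not reach only later rows make up. A row lasts 1/12 s, in which the tool goes at most 41.7 mm and 7.16 degrees, less where a joint would pass 70% of its speed; a pose out of reach is approached as far as the arm can. A call with a gripper value outside its range is refused whole. The fingers move at their own pace and stop on an object; FORCE is the grip in N (left out, the last holds). Time passes only in rows, so rows that repeat a pose let the fingers close. It gives the time, the measured TCP pose, the force and the opening at its end, in the units of the state.
- observe(): the state, without advancing time (a new reading comes with each control period).
- eyes.grab_frame(name): name is "scene" or "top" or "wrist"; returns a dict with "image" (400x640x3 uint8, blue, green, red), "fovy" (degrees; the focal length in pixels is half the picture's height over the tangent of half this angle, whatever the lens; pixels are square), "cx", "cy" (the principal point, pixels), "view" (4x4, takes a point from world to camera coordinates). Camera axes: x right, y up, looking along -z (the intrinsics and any distortion apply to the point x, -y, -z); pixel columns grow to the right and rows downward; lengths in m; the calibration is good to about 2 mm. A picture is of the moment at which its call begins. There is no depth.
- job_done(): hands the job in, once; it reports no verdict.
The state is a dict: "clock": time; "qpos": joint angles; "qd": joint speeds; "joint_efforts": joint torques, N m; "position": TCP position; "tool_rot": TCP orientation; "force": force on the tool from outside, world axes, zero at the start; "moment": the same for the moment, N m; "grip_width": finger opening in m.
Only numpy, scipy, OpenCV 4.12 (cv2) and the standard library are available. Lean on these libraries where they do the work, as an engineer would, in place of code of your own. Each camera call takes 0.05 s, during which the arm holds its last target.

TASK

Load the pastry filling gun that lies on its side in its bench stand: lift the long filling cartridge off its rest, lay it gently into the gun's two saddles so that it sits level with its nozzle in the slot of the front plate, and let go of it. Then pump the ratchet trigger against the pistol grip until the pusher plate meets the follower in the cartridge's rear end and presses it in about 3 mm, never as far as 6 mm, and finish while still holding the trigger squeezed at that pressure. Move the pusher with the trigger only, do not touch its rod or plate, and leave the other things on the table where they are.

Things in the scene. Friction and masses are not known exactly. Their poses are not given: they have to be found in the camera images.
- gun: Filling gun, aluminium and steel, fixed on its side in a bench stand (base 90 x 330 x 8 mm). Origin on the table under the barrel axis, +z up, +y along the axis to the nozzle end. Axis 62 mm above the table. Open V saddles, 12 mm thick, at y = -60 and +62 mm, reaching 36 mm either side, tops 2 mm below the axis; between them free from above down to rails 27 mm above the table.
- cradle (a point): Where the centre of the cartridge's barrel belongs: on the barrel axis, 62 mm above the table, at y = +2 mm of the gun; axes as the gun's. Hard against the front plate the cartridge's centre is 2 mm past it in +y: lay it down 2 to 5 mm short, and the pusher slides it home.
- front_plate (a point): Centre of the front plate's inner face, which stops the cartridge: on the barrel axis, at y = 104 mm of the gun. Plate 62 mm wide, 5 mm thick, top 12 mm above the axis, with a 26 mm wide slot, open at the top, for the nozzle. The rear plate behind the pusher stands at y = -156 to -150 mm, 62 mm wide, its top 14 mm above the axis.
- grip_back (a point): Centre of the rear face (looking to the gun's -y) of the black pistol grip, where one finger goes: 88 mm to the gun's -x of the barrel axis, at its height, y = -210 mm; axes as the gun's. The grip sticks out level to -x, from x = -29 to -140 mm, 26 mm thick along y, 28 mm high. Beside and below grip and trigger there is free space for fingers.
- trigger_pad (a point): Point on the steel trigger's front face (looking to the gun's +y), where the other finger goes: 62 mm from its pivot, at the height of the barrel axis. At rest 66 mm in the gun's +y from grip_back, squeezed fully home about 41 mm. Blade 10 mm thick, 24 mm high, 100 mm long.
- trigger (a joint): Trigger angle, rad: 0 at rest, grows as squeezed to the grip, stop at 0.42; vertical pivot at x = -26, y = -161.5 mm of the gun. Return spring: 2.5 N at the pad at rest, 5 N squeezed. Its pawl pushes the pusher forward 28.6 mm per rad, after 0 to 5 mm of lost motion to the next notch (notches 5 mm apart): full strokes advance 10 mm. Let back, the pusher stays.
- pusher: Steel pusher: plate 32 mm diameter, 4 mm thick, on a notched rod through the handle with a pull hook at its tail, 162 mm behind. Origin at the centre of the plate's front face, on the barrel axis; axes as the gun's. Starts at gun y = -146 to -113 mm and slides to +y. 3 N of drag holds it when the trigger is let back; the follower's spring can push it back against that.
- cartridge: The long filling cartridge to load: white tube, 48 mm diameter, barrel 200 mm long, 0.3 to 0.45 kg, nozzle (18 mm thick, 30 mm long) at its +y end, grey follower in its -y end. Origin at the centre of the barrel, on its axis, half-way up. Starts lying level in the rest, nozzle roughly to world +y. Rest and gun leave its middle 100 mm free for fingers.
- follower_face (a point): Centre of the follower's rear face (grey disc 41 mm diameter), which the pusher plate meets; flush with the cartridge's rear end, 100 mm behind its origin along -y.
- follower (a joint): How far the follower has been pressed into the cartridge, m; 0 untouched. It is springy, 3.5 N per mm: 3 mm is 10.5 N. At 6.3 mm (22 N) it is crushed. When the trigger is let go it springs back to under 1 mm.
- rest: Steel rest for one cartridge, fixed: plate 80 x 150 x 6 mm with two V uprights, 8 mm thick, at 60 mm either side of its centre along its y; a cartridge lies along y with its axis 46 mm above the table. Origin at the centre of its underside.
- spare: A short spare cartridge, the same 48 mm diameter but only 95 mm long, standing on its end with its nozzle up (125 mm high). Origin half-way up its barrel. Leave it alone.
- cutter: Steel pastry ring, 64 mm diameter, 40 mm high, on the table. Origin at the centre of its underside. Leave it alone.
- tip: Steel piping tip, a cone 26 mm wide and 42 mm high. Origin at the centre of its underside. Leave it alone.
- bowl: Steel mixing bowl, 120 mm diameter, 55 mm high. Origin at the centre of its underside. Leave it alone.
- bottle: Clear bottle with a white cap, 56 mm diameter, 170 mm high. Origin at the centre of its underside. Leave it alone.
- spatula: Spatula, 240 mm long, lying flat. Leave it alone.
Things that resemble listed ones, but are neither listed nor needed, are in the scene too. What is shaped like the cartridge but green or pink is not meant.

How it is judged:
On the way, in this order (a step that is already met when the one before it is completed fails the run):
1. the cartridge lies level and centred in the gun's saddles, nozzle in the slot, released (x of cartridge in the frame of cradle between -0.003 and 0.003 m and z of cartridge in the frame of cradle between -0.003 and 0.003 m and y of cartridge in the frame of cradle between -0.01 and 0.006 m and angle between the y axis of cartridge and the y axis of gun, either way round below 0.04 rad and y of follower_face in the frame of cradle below -0.08 m and contact force between the fingers and cartridge below 0.2 N and linear speed of cartridge below 0.02 m/s), for 0.2 s.
2. the pusher plate has met the follower (contact force between pusher and cartridge above 1 N), for 0.1 s.
At the end, for the whole second after the job is handed in: cartridge level and released in the saddles (axis within 3 mm and 0.04 rad of the barrel axis; 10 mm short to 6 mm past its place along it); fingers hold the trigger squeezed (above 0.05 rad, over 1 N); plate presses the follower with 5 to 18 N (1.5 to 5 mm in) (all of step 1 and contact force between pusher and cartridge between 5 and 18 N and value of joint trigger above 0.05 rad and contact force between the fingers and gun above 1 N); the arm keeps its last pose, push and grip.
It fails at once if the follower is crushed: the pusher presses the cartridge with more than 22 N (contact force between pusher and cartridge above 22 N).
It fails at once if the robot touches the pusher's rod or plate with more than 2 N (contact force between any of the fingers, the arm and pusher above 2 N).
It fails at once if the cartridge is dropped or banged into the gun: more than 60 N between them (contact force between cartridge and gun above 60 N).
It fails at once if another thing on the table is moved by more than 30 mm (distance of any of spare, cutter, tip, bowl, bottle, spatula from where it was at the start of the episode above 0.03 m).
It also fails if it takes over 69 s, if anything falls off the work surface, if the arm or the gripper's body presses on something with over 40 N, if the wrist force passes 120 N, or if a joint passes its speed limit or range.

## Working session

There is one attempt and no reset: what is moved stays moved. The work goes in short steps, Python scripts to look and compute and a shell command to move; the robot and the scene stay as the last step left them, time stands still between calls to the robot, and variables do not carry over. Pictures are saved under pics/ and viewed, and the job is handed in when it is done.

```bash
mkdir -p pics; ls
cat > h.py <<'E'
import numpy as np, cv2
from workcell import observe, eyes, job_done
from scipy.spatial.transform import Rotation as R
def grab(n,f):
    d=eyes.grab_frame(n); cv2.imwrite('pics/'+f+'.png',d['image']); np.savez('pics/'+f+'.npz',**{k:np.array(v) for k,v in d.items()}); return d
E
python3 - <<'E'
from h import *
print(observe())
for n in ['scene','top','wrist']:
    d=grab(n,n+'0'); print(n,{k:(v if k!='image' else v.shape) for k,v in d.items()})
print(observe()['clock'])
E
```

```text
pics
{'clock': 0.0, 'qpos': array([ 1.10280391,  0.52201132, -0.03633361,  1.59999015,  0.02119588,
        1.02106838, -0.11282036]), 'qd': array([-0.00044464, -0.00075695, -0.00078665, -0.00091389,  0.00071671,
       -0.0010441 ,  0.00058944]), 'joint_efforts': array([-2.48207121e-03, -9.27097750e+01,  1.97787277e+00, -3.69934344e+01,
        1.75708754e-02,  8.31687619e-03,  4.72413660e-05]), 'position': array([ 0.24196264, -0.57591513,  0.23073372]), 'tool_rot': array([ 3.14152276e+00,  1.09017013e-03, -1.17303138e+00]), 'force': array([-0.01897215,  0.56116746,  0.12409307]), 'moment': array([-0.00234315,  0.01092123, -0.03593755]), 'grip_width': 0.0852374230680132}
scene {'image': (400, 640, 3), 'fovy': 43.49169689755668, 'cx': 319.9144131947201, 'cy': 204.5686246097669, 'view': array([[-5.79992301e-01,  8.14620168e-01,  1.70661060e-03,
         4.22516500e-01],
       [-4.45787283e-01, -3.19143160e-01,  8.36314140e-01,
         1.01887511e-01],
       [ 6.81823019e-01,  4.84294977e-01,  5.48247887e-01,
        -1.86755000e+00],
       [ 0.00000000e+00,  0.00000000e+00,  0.000
[... 165 characters left out ...]
.00362684, -0.99986722, -0.01588673, -0.17431153],
       [ 0.98738037, -0.00609594,  0.1582493 , -0.50857766],
       [-0.15832513, -0.0151123 ,  0.98727138, -1.74440424],
       [ 0.        ,  0.        ,  0.        ,  1.        ]])}
wrist {'image': (400, 640, 3), 'fovy': 61.875922360264774, 'cx': 316.4516421510116, 'cy': 199.80443646793944, 'view': array([[ 3.87926051e-01, -9.21690394e-01, -4.42596714e-04,
        -6.24964473e-01],
       [ 8.73343993e-01,  3.67731153e-01, -3.19443375e-01,
         4.20036811e-02],
       [ 2.94590647e-01,  1.23533868e-01,  9.47605263e-01,
        -3.80671149e-01],
       [ 0.00000000e+00,  0.00000000e+00,  0.00000000e+00,
         1.00000000e+00]])}
0.15
```

View pics/scene0.png

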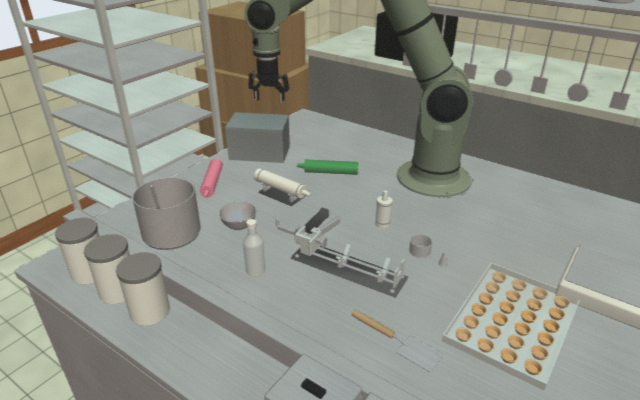

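View pics/top0.png

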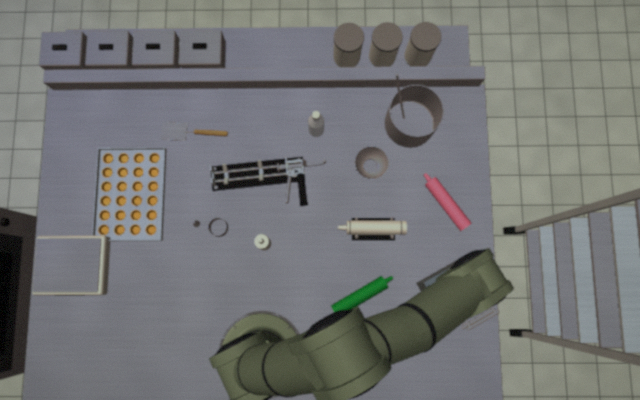

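View pics/wrist0.png

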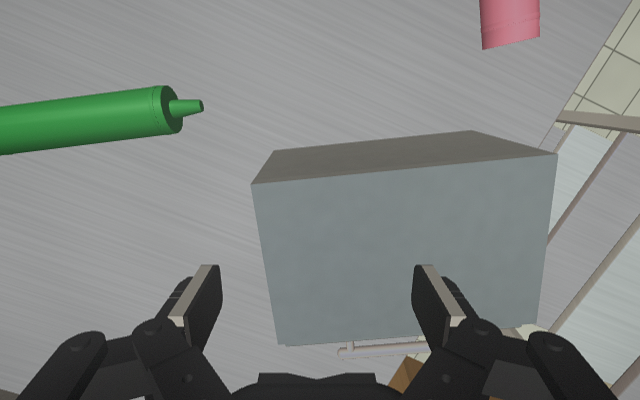

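The scene view shows the rest and cartridge at (280,184) and the gun at (350,260). In the top view the cartridge is at (375,229) and the gun runs from (212,178) to (305,165), with its grip toward the robot at (303,190). I'll enlarge both.

Run:
```python
import cv2
t=cv2.imread('pics/top0.png'); s=cv2.imread('pics/scene0.png')
cv2.imwrite('pics/t_gun.png',cv2.resize(t[140:220,200:335],None,fx=5.9,fy=5.9,interpolation=cv2.INTER_CUBIC))
cv2.imwrite('pics/t_car.png',cv2.resize(t[200:260,325:425],None,fx=8,fy=8,interpolation=cv2.INTER_CUBIC))
cv2.imwrite('pics/s_gun.png',cv2.resize(s[195:300,270:420],None,fx=5.3,fy=5.3,interpolation=cv2.INTER_CUBIC))
```

```text
(no output)
```

View pics/t_gun.png

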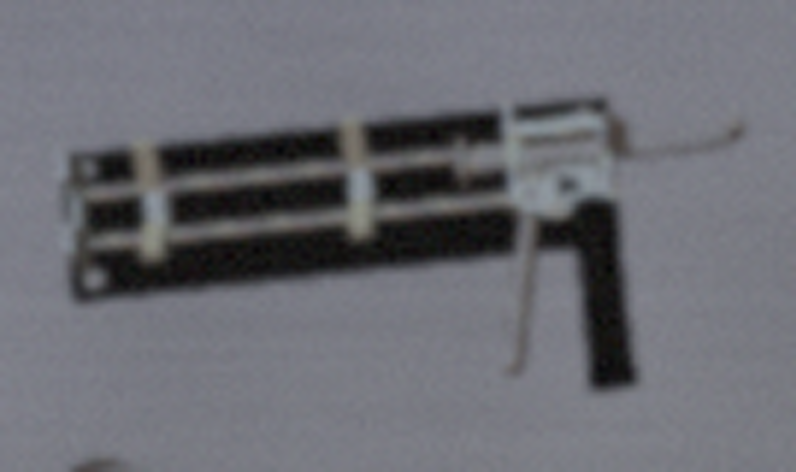

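View pics/t_car.png

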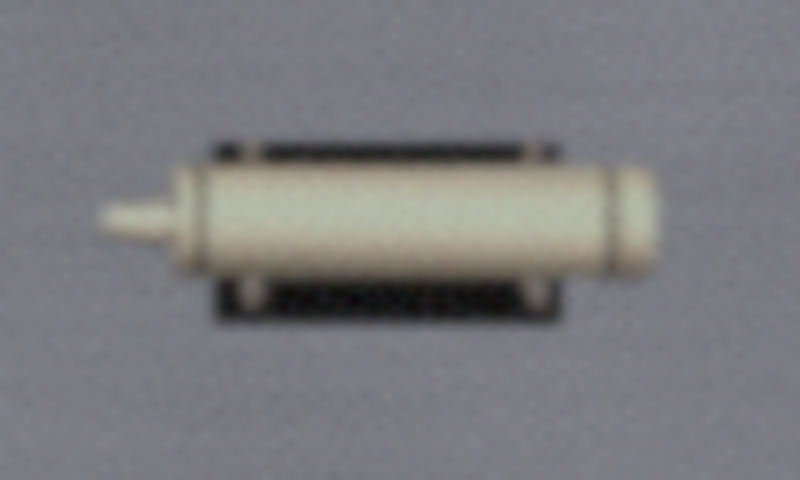

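View pics/s_gun.png

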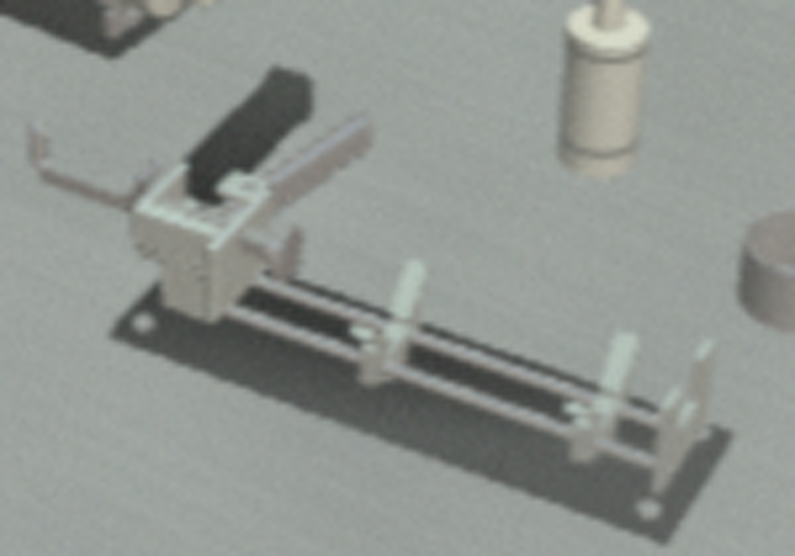

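```bash
cat >> h.py <<'E'
def load(f): return dict(np.load('pics/'+f+'.npz'))
def unproj(d,u,v,z):
    f=200/np.tan(np.radians(float(d['fovy'])/2)); V=d['view']
    r=V[:3,:3].T@np.array([(u-d['cx'])/f,-(v-d['cy'])/f,-1.]); c=-V[:3,:3].T@V[:3,3]
    return c+r*(z-c[2])/r[2]
def proj(d,P):
    f=200/np.tan(np.radians(float(d['fovy'])/2)); V=d['view']
    p=np.atleast_2d(P)@V[:3,:3].T+V[:3,3]
    return np.c_[d['cx']+f*p[:,0]/-p[:,2], d['cy']-f*p[:,1]/-p[:,2]]
E
python3 - <<'E'
from h import *
d=load('top0'); s=load('scene0')
np.set_printoptions(precision=4,suppress=True)
def g(n,x,y,z): print(n,unproj(d,200+x/5.9,140+y/5.9,z))
g('baseLT',70,155,.008);g('baseLB',78,300,.008);g('baseRT',605,100,.008)
g('sad1 top far',147,142,.06);g('sad1 near',152,262,.06);g('sad2 far',350,122,.06);g('sad2 near',362,240,.06)
g('hook',740,128,.062)
g('grip end',612,382,.076);g('trigtip',515,375,.074); g('pusher',458,150,.07)
def c(n,x,y,z): print(n,unproj(d,325+x/8,200+y/8,z))
c('L end',175,219,.046);c('R end',658,222,.046);c('noz',100,218,.046)
c('plate',215,145,.006);c('plate',560,145,.006);c('plate',215,320,.006);c('plate',560,320,.006)
def q(n,x,y,z): print(n,unproj(s,270+x/5.3,195+y/5.3,z))
q('base L',110,333,.008);q('base F',662,543,.008);q('base R',732,433,.008)
print('spare',unproj(d,262,240,.11),'bowl',unproj(d,371,163,.05),'bottle',unproj(d,316,118,.16),'cutter',unproj(d,218,227,.03),'green',unproj(d,362,295,.03))
E
```

```text
baseLT [0.6476 0.1818 0.008 ]
baseLB [0.5589 0.1746 0.008 ]
baseRT [ 0.6791 -0.14    0.008 ]
sad1 top far [0.6428 0.1257 0.06  ]
sad1 near [0.5714 0.1212 0.06  ]
sad2 far [0.6539 0.0071 0.06  ]
sad2 near [ 0.5836 -0.0007  0.06  ]
hook [ 0.6481 -0.2205  0.062 ]
grip end [ 0.4968 -0.1463  0.076 ]
trigtip [ 0.5015 -0.0908  0.074 ]
pusher [ 0.6343 -0.057   0.07  ]
L end [ 0.4229 -0.2917  0.046 ]
R end [ 0.4205 -0.4959  0.046 ]
noz [ 0.4235 -0.2599  0.046 ]
plate [ 0.4596 -0.3115  0.006 ]
plate [ 0.4588 -0.4612  0.006 ]
plate [ 0.3834 -0.3103  0.006 ]
plate [ 0.3827 -0.459   0.006 ]
base L [ 0.6871 -0.1337  0.008 ]
base F [0.6563 0.1915 0.008 ]
base R [0.5623 0.1821 0.008 ]
spare [ 0.3757 -0.0111  0.11  ] bowl [ 0.6452 -0.3777  0.05  ] bottle [ 0.7717 -0.1897  0.16  ] cutter [0.4284 0.1501 0.03  ] green [ 0.1965 -0.3399  0.03  ]
```

```bash
python3 -m pendant '[{"dx":-10,"dy":-24,"dz":5,"az":-7},{"dx":-20,"dy":-48,"dz":10,"az":-14},{"dx":-30,"dy":-72,"dz":15,"az":-21},{"dx":-40,"dy":-96,"dz":20,"az":-28},{"dx":-50,"dy":-120,"dz":25,"az":-35},{"dx":-60,"dy":-145,"dz":30,"az":-42},{"dx":-70,"dy":-170,"dz":35,"az":-49},{"dx":-80,"dy":-195,"dz":40,"az":-56},{"dx":-90,"dy":-217,"dz":45,"az":-62},{"dx":-98,"dy":-237,"dz":50,"az":-66.6}]'
python3 - <<'E'
from h import *
grab('wrist','w1');o=observe();print(o['position'],o['tool_rot'],o['force'],o['clock'])
E
```

```text
[ 0.24203027 -0.57601913  0.23095016] [ 3.14158212e+00  6.81958680e-04 -1.17302991e+00] [0.22631585 0.41379345 0.13105911] 0.2schema error: expected keys dx, dy, dz, ax, ay, az, claw
```

View pics/w1.png

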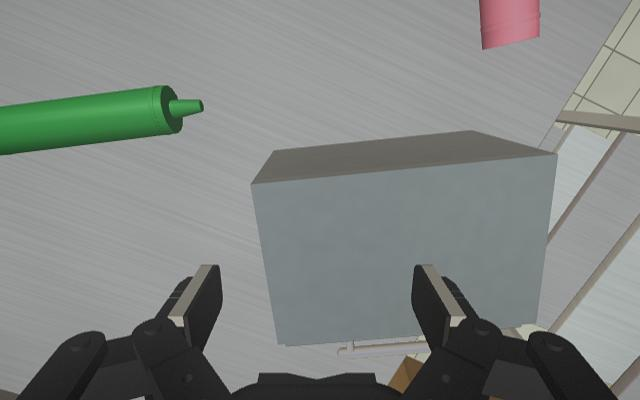

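Run:
```python
from h import *
np.set_printoptions(precision=3,suppress=True)
s=load('scene0');w=load('w1')
for p in [(228,155),(280,160),(288,158)]: print(unproj(s,*p,0))
for z in (.08,.1,.12): print(z,[proj(s,unproj(w,*p,z)) for p in [(251,184),(557,154),(275,151),(470,131)]], [unproj(w,*p,z) for p in [(251,184),(557,154)]])
print(-w['view'][:3,:3].T@w['view'][:3,3])
c=cv2.resize(cv2.imread('pics/scene0.png')[60:180,210:310],None,fx=5,fy=5);cv2.imwrite('pics/box.png',c)
```

```text
[ 0.316 -0.746  0.   ]
[ 0.228 -0.55   0.   ]
[ 0.196 -0.535  0.   ]
0.08 [array([[286.52 , 142.576]]), array([[216.97 , 138.731]]), array([[278.472, 145.438]]), array([[234.564, 143.011]])] [array([ 0.217, -0.522,  0.08 ]), array([ 0.349, -0.763,  0.08 ])]
0.1 [array([[284.899, 138.38 ]]), array([[219.543, 134.82 ]]), array([[277.329, 141.023]]), array([[236.104, 138.781]])] [array([ 0.224, -0.523,  0.1  ]), array([ 0.347, -0.748,  0.1  ])]
0.12 [array([[283.252, 134.118]]), array([[222.161, 130.842]]), array([[276.169, 136.546]]), array([[237.668, 134.485]])] [array([ 0.231, -0.525,  0.12 ]), array([ 0.345, -0.733,  0.12 ])]
[ 0.318 -0.544  0.374]
```

View pics/box.png

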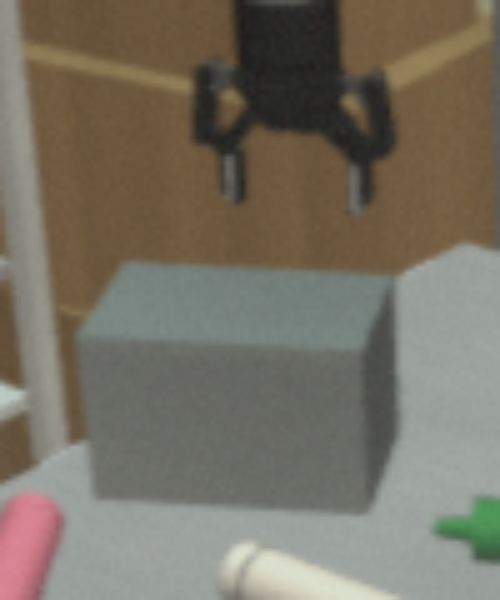

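The box is about 0.12 m tall, below the tool. I'll stay high at first and give all keys in each row.

```bash
python3 -m pendant '[{"dx":-10,"dy":-24,"dz":0,"ax":0,"ay":0,"az":-7,"claw":85},{"dx":-20,"dy":-48,"dz":0,"ax":0,"ay":0,"az":-14,"claw":85},{"dx":-30,"dy":-72,"dz":0,"ax":0,"ay":0,"az":-21,"claw":85},{"dx":-40,"dy":-96,"dz":0,"ax":0,"ay":0,"az":-28,"claw":85},{"dx":-50,"dy":-120,"dz":0,"ax":0,"ay":0,"az":-35,"claw":85},{"dx":-60,"dy":-145,"dz":5,"ax":0,"ay":0,"az":-42,"claw":85},{"dx":-70,"dy":-170,"dz":12,"ax":0,"ay":0,"az":-49,"claw":85},{"dx":-80,"dy":-195,"dz":20,"ax":0,"ay":0,"az":-56,"claw":85},{"dx":-90,"dy":-217,"dz":30,"ax":0,"ay":0,"az":-62,"claw":85},{"dx":-98,"dy":-237,"dz":40,"ax":0,"ay":0,"az":-66.6,"claw":85}]' 30
python3 - <<'E'
from h import *
grab('wrist','w1');o=observe();print(o['position'],o['tool_rot'],o['force'],o['clock'])
grab('top','t1')
E
```

```text
clock: 1.03
position: [0.4237, -0.3926, 0.191]
tool_rot: [-3.141, -0.0, -0.004]
force: [0.6, -0.3, -0.3]
grip_width: 0.0849
[ 0.42621919 -0.38893116  0.18917193] [-3.13849659e+00 -3.33374342e-04  5.02939213e-03] [ 2.62441817  5.37147528 -3.0815515 ] 1.0833
```

View pics/w1.png

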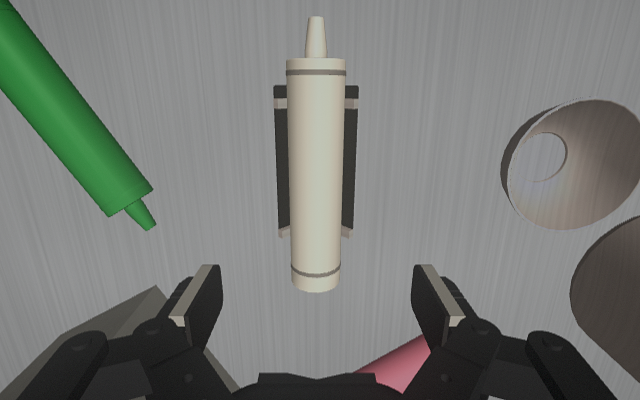

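Run:
```python
from h import *
np.set_printoptions(precision=4,suppress=True)
w=load('w1');print('cam',-w['view'][:3,:3].T@w['view'][:3,3])
F=unproj(w,316,58,.07);B=unproj(w,315.5,292,.07);print(F,B,np.hypot(*(F-B)[:2]),(F+B)/2)
for p in [(287,80),(345,80),(291,270),(341,270)]: print(unproj(w,*p,.046))
print('plate',[unproj(w,*p,.006) for p in [(273,86),(359,86)]])
print('uprights front face',[unproj(w,*p,.05) for p in [(278,104),(355,104),(281,235),(350,235)]])
print(observe()['position'])
```

```text
cam [ 0.4237 -0.3104  0.3341]
[ 0.4239 -0.2905  0.07  ] [ 0.4227 -0.4895  0.07  ] 0.1990710385956314 [ 0.4233 -0.39    0.07  ]
[ 0.4003 -0.3051  0.046 ]
[ 0.4475 -0.3052  0.046 ]
[ 0.3987 -0.4805  0.046 ]
[ 0.4477 -0.4808  0.046 ]
plate [array([ 0.3839, -0.3095,  0.006 ]), array([ 0.4639, -0.3098,  0.006 ])]
uprights front face [array([ 0.3927, -0.3236,  0.05  ]), array([ 0.4558, -0.3238,  0.05  ]), array([ 0.3907, -0.4411,  0.05  ]), array([ 0.455 , -0.4414,  0.05  ])]
[ 0.4247 -0.3907  0.1899]
```

```bash
python3 -m pendant '[{"dx":0,"dy":0,"dz":30,"ax":0,"ay":0,"az":0,"claw":85},{"dx":0,"dy":0,"dz":65,"ax":0,"ay":0,"az":0,"claw":85},{"dx":0,"dy":0,"dz":95,"ax":0,"ay":0,"az":0,"claw":85},{"dx":0,"dy":0,"dz":120,"ax":0,"ay":0,"az":0,"claw":85},{"dx":0,"dy":0,"dz":140,"ax":0,"ay":0,"az":0,"claw":85},{"dx":0,"dy":0,"dz":155,"ax":0,"ay":0,"az":0,"claw":85},{"dx":0,"dy":0,"dz":164,"ax":0,"ay":0,"az":0,"claw":85},{"dx":0,"dy":0,"dz":164,"ax":0,"ay":0,"az":0,"claw":85},{"dx":0,"dy":0,"dz":164,"ax":0,"ay":0,"az":0,"claw":85}]'
python3 - <<'E'
from h import *
grab('wrist','w2');o=observe();print(o['position'],o['tool_rot'],o['force'],o['clock'])
E
```

```text
clock: 1.88
position: [0.4225, -0.3943, 0.0276]
tool_rot: [3.142, 0.0, -0.011]
force: [-0.4, -1.2, 0.9]
grip_width: 0.0848
[ 0.42285801 -0.39454008  0.02814033] [ 3.14091849e+00 -6.04577539e-04 -1.12776456e-02] [ 0.50278784  0.20693836 -0.22240241] 1.9333
```

View pics/w2.png

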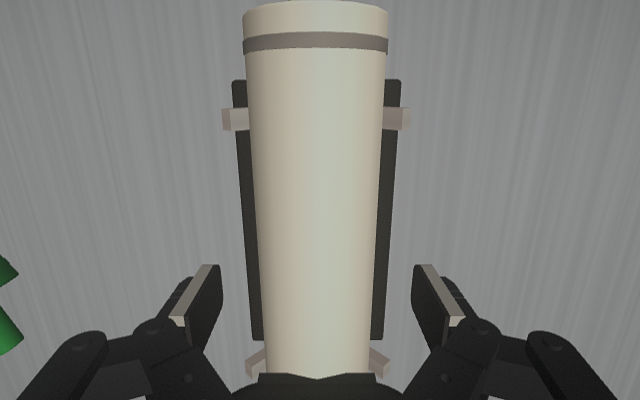

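```bash
python3 -m pendant '[{"dx":0,"dy":0,"dz":0,"ax":0,"ay":0,"az":0,"claw":40},{"dx":0,"dy":0,"dz":0,"ax":0,"ay":0,"az":0,"claw":40},{"dx":0,"dy":0,"dz":0,"ax":0,"ay":0,"az":0,"claw":40},{"dx":0,"dy":0,"dz":0,"ax":0,"ay":0,"az":0,"claw":40},{"dx":0,"dy":0,"dz":0,"ax":0,"ay":0,"az":0,"claw":40},{"dx":0,"dy":0,"dz":0,"ax":0,"ay":0,"az":0,"claw":40},{"dx":0,"dy":0,"dz":0,"ax":0,"ay":0,"az":0,"claw":40},{"dx":0,"dy":0,"dz":0,"ax":0,"ay":0,"az":0,"claw":40}]' 40
```

```text
clock: 2.6
position: [0.4228, -0.3944, 0.0281]
tool_rot: [3.141, -0.001, -0.011]
force: [-1.8, 1.3, 9.1]
grip_width: 0.0468
```

```bash
python3 -m pendant '[{"dx":0,"dy":0,"dz":-8,"ax":0,"ay":0,"az":0,"claw":40},{"dx":0,"dy":0,"dz":-25,"ax":0,"ay":0,"az":0,"claw":40},{"dx":0,"dy":0,"dz":-50,"ax":0,"ay":0,"az":0,"claw":40},{"dx":0,"dy":0,"dz":-80,"ax":0,"ay":0,"az":0,"claw":40},{"dx":0,"dy":0,"dz":-108,"ax":0,"ay":0,"az":0,"claw":40},{"dx":0,"dy":0,"dz":-130,"ax":0,"ay":0,"az":0,"claw":40},{"dx":0,"dy":0,"dz":-145,"ax":0,"ay":0,"az":0,"claw":40},{"dx":0,"dy":0,"dz":-150,"ax":0,"ay":0,"az":0,"claw":40},{"dx":0,"dy":0,"dz":-150,"ax":0,"ay":0,"az":0,"claw":40}]'
python3 - <<'E'
from h import *
grab('wrist','w3');grab('top','t3');o=observe();print(o['position'],o['tool_rot'],o['force'],o['moment'],o['clock'])
t=cv2.imread('pics/t3.png');cv2.imwrite('pics/t3g.png',cv2.resize(t[140:220,200:335],None,fx=5.9,fy=5.9,interpolation=cv2.INTER_CUBIC))
E
```

```text
clock: 3.35
position: [0.4228, -0.3943, 0.1785]
tool_rot: [3.14, -0.001, -0.011]
force: [-0.4, 0.2, -4.5]
grip_width: 0.0468
[ 0.42219251 -0.39377     0.17650057] [-3.14094046e+00  9.02621102e-04 -1.06435661e-02] [-0.83388147 -1.77245106 -5.11675285] [-0.00731332 -0.00836903 -0.00794263] 3.45
```

View pics/w3.png

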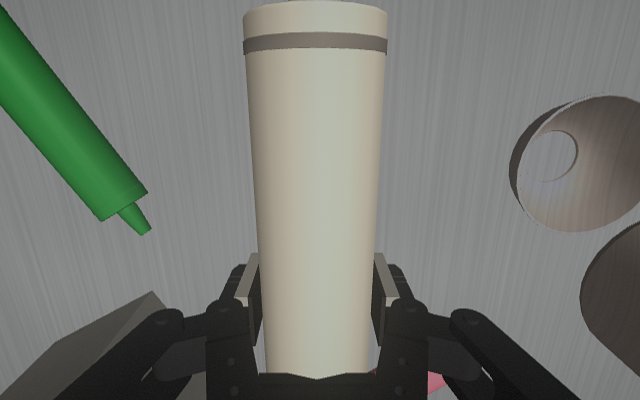

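View pics/t3.png

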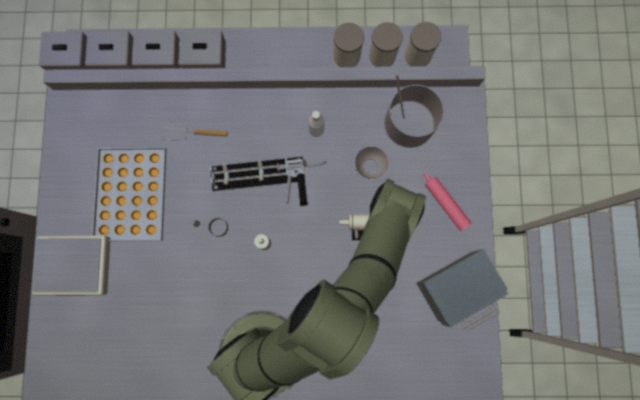

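```bash
python3 -m pendant '[{"dx":4,"dy":-12,"dz":0,"ax":0,"ay":0,"az":0,"claw":40},{"dx":14,"dy":-38,"dz":0,"ax":0,"ay":0,"az":-0.6,"claw":40},{"dx":28,"dy":-74,"dz":0,"ax":0,"ay":0,"az":-1.2,"claw":40},{"dx":43,"dy":-111,"dz":0,"ax":0,"ay":0,"az":-1.8,"claw":40},{"dx":58,"dy":-148,"dz":0,"ax":0,"ay":0,"az":-2.4,"claw":40},{"dx":73,"dy":-185,"dz":0,"ax":0,"ay":0,"az":-3,"claw":40},{"dx":88,"dy":-222,"dz":0,"ax":0,"ay":0,"az":-3.6,"claw":40},{"dx":103,"dy":-259,"dz":0,"ax":0,"ay":0,"az":-4.2,"claw":40},{"dx":118,"dy":-296,"dz":0,"ax":0,"ay":0,"az":-4.8,"claw":40},{"dx":133,"dy":-330,"dz":0,"ax":0,"ay":0,"az":-5.2,"claw":40}]'
python3 - <<'E'
from h import *
w=load('w2')
for z in (.068,.07): print(unproj(w,316,2,z))
o=observe();print(o['position'],o['tool_rot'],o['clock'])
E
```

```text
clock: 4.28
position: [0.5589, -0.0625, 0.1762]
tool_rot: [-3.141, 0.002, 0.082]
force: [1.0, -0.7, -5.1]
grip_width: 0.0466
[ 0.42347064 -0.29035513  0.068     ]
[ 0.42346564 -0.2907784   0.07      ]
[ 0.55888154 -0.06249574  0.17616886] [-3.14083530e+00  1.74081687e-03  8.17239734e-02] 4.2833
```

```bash
python3 -m pendant '[{"dx":16,"dy":-30,"dz":0,"ax":0,"ay":0,"az":-0.3,"claw":40},{"dx":32,"dy":-60,"dz":0,"ax":0,"ay":0,"az":-0.6,"claw":40},{"dx":47,"dy":-88,"dz":0,"ax":0,"ay":0,"az":-1,"claw":40},{"dx":58,"dy":-108,"dz":0,"ax":0,"ay":0,"az":-1,"claw":40},{"dx":63,"dy":-117,"dz":0,"ax":0,"ay":0,"az":-1,"claw":40},{"dx":63.5,"dy":-118,"dz":0,"ax":0,"ay":0,"az":-1,"claw":40},{"dx":63.5,"dy":-118,"dz":0,"ax":0,"ay":0,"az":-1,"claw":40},{"dx":63.5,"dy":-118,"dz":0,"ax":0,"ay":0,"az":-1,"claw":40}]'
python3 - <<'E'
from h import *
grab('wrist','w4');o=observe();print(o['position'],o['tool_rot'],o['force'],o['clock'])
grab('scene','s4')
E
```

```text
clock: 4.95
position: [0.6123, 0.0561, 0.1765]
tool_rot: [3.141, 0.002, 0.097]
force: [-0.2, -0.6, -4.0]
grip_width: 0.0468
[0.61249285 0.05583428 0.17681001] [3.14093431e+00 1.03571386e-03 9.61943260e-02] [-0.71687049 -0.96771505 -4.05689227] 5.0
```

View pics/w4.png

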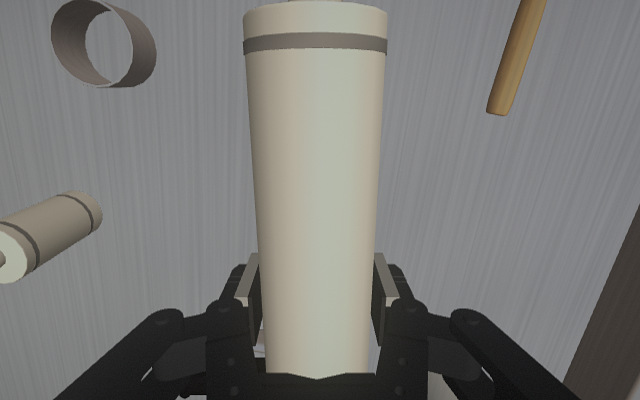

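View pics/s4.png

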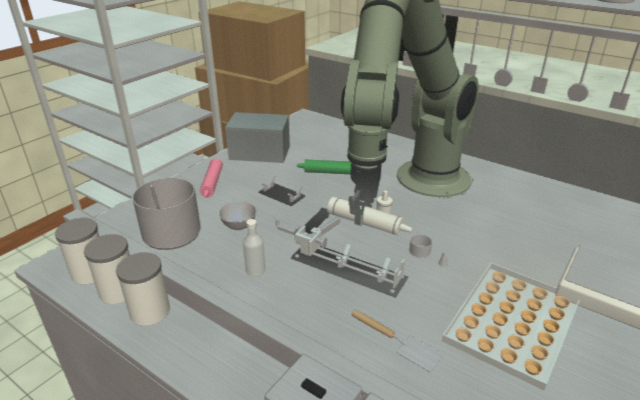

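```bash
cat > fit.py <<'E'
from h import *
from scipy.optimize import least_squares
s=load('scene0');t=load('top0')
S=lambda x,y:(270+x/5.3,195+y/5.3); T=lambda x,y:(200+x/5.9,140+y/5.9)
obs=[(s,S(628,335),(-36,62,60)),(s,S(572,405),(36,62,60)),(s,S(413,262),(-36,-60,60)),(s,S(358,328),(36,-60,60)),
(s,S(709,343),(-31,106.5,74)),
(t,T(146,140),(36,62,60)),(t,T(152,263),(-36,62,60)),(t,T(350,120),(36,-60,60)),(t,T(362,242),(-36,-60,60)),
(t,T(504,106),(31,-153,76)) ,
(t,T(628,384),(-140,-210,76)),(t,T(594,388),(-140,-184,76))]
obsb=[(t,T(70,155),(45,165)),(t,T(78,300),(-45,165)),(t,T(606,100),(45,-165)),(s,S(110,333),(45,-165)),(s,S(662,543),(45,165)),(s,S(732,433),(-45,165))]
def res(p,full=False):
    r=[]
    c,sn=np.cos(p[2]),np.sin(p[2]); M=np.array([[c,-sn],[sn,c]])
    for d,px,q in obs:
        P=np.r_[p[:2]+M@np.array(q[:2])/1e3,q[2]/1e3]; r.append(proj(d,P)[0]-px)
    for d,px,q in obsb:
        P=np.r_[p[:2]+M@(np.array(q)/1e3+[0,p[3]]),.008]; r.append(proj(d,P)[0]-px)
    r=np.array(r)
    return r if full else r.ravel()
f=least_squares(res,[.613,.061,.097,-.03],loss='soft_l1')
np.set_printoptions(precision=4,suppress=True)
print(f.x);print(res(f.x,True).round(1))
E
python3 fit.py
```

```text
[ 0.6156  0.0642  0.0925 -0.0448]
[[ 0.1 -1.8]
 [-0.3 -0.2]
 [ 1.4 -1.7]
 [-0.3 -0.4]
 [-0.3 -1.1]
 [-0.8 -0.5]
 [-0.4 -0.9]
 [-0.2 -0.5]
 [-0.5 -0.8]
 [ 0.4 -0.5]
 [ 0.7 -0. ]
 [-1.2  0.1]
 [-1.7 -0.5]
 [-1.4 -0.2]
 [-0.  -0.2]
 [-0.3 -2.2]
 [ 0.1 -2. ]
 [-0.4 -0.8]]
```

```bash
python3 -m pendant '[{"dx":1,"dy":-1,"dz":10,"ax":0,"ay":0,"az":0,"claw":40},{"dx":2.8,"dy":-3.2,"dz":35,"ax":0,"ay":0,"az":0,"claw":40},{"dx":2.8,"dy":-3.2,"dz":60,"ax":0,"ay":0,"az":0,"claw":40},{"dx":2.8,"dy":-3.2,"dz":80,"ax":0,"ay":0,"az":0,"claw":40},{"dx":2.8,"dy":-3.2,"dz":93,"ax":0,"ay":0,"az":0,"claw":40},{"dx":2.8,"dy":-3.2,"dz":98,"ax":0,"ay":0,"az":0,"claw":40},{"dx":2.8,"dy":-3.2,"dz":98,"ax":0,"ay":0,"az":0,"claw":40},{"dx":2.8,"dy":-3.2,"dz":98,"ax":0,"ay":0,"az":0,"claw":40}]'
python3 - <<'E'
from h import *
grab('wrist','w5');grab('top','t5');grab('scene','s5');o=observe();print(o['position'],o['tool_rot'],o['force'],o['clock'])
s=cv2.imread('pics/s5.png');cv2.imwrite('pics/s5g.png',cv2.resize(s[175:300,270:420],None,fx=4.8,fy=4.8,interpolation=cv2.INTER_CUBIC))
t=cv2.imread('pics/t5.png');cv2.imwrite('pics/t5g.png',cv2.resize(t[140:220,200:335],None,fx=5.9,fy=5.9,interpolation=cv2.INTER_CUBIC))
E
```

```text
clock: 5.72
position: [0.6159, 0.0607, 0.0799]
tool_rot: [-3.141, -0.001, 0.097]
force: [-0.2, 0.3, -4.8]
grip_width: 0.0471
[0.61611721 0.06067319 0.08044762] [-3.14158824e+00 -1.74816370e-03  9.73439241e-02] [ 0.75279171  0.55626198 -3.98593889] 5.8667
```

View pics/s5g.png

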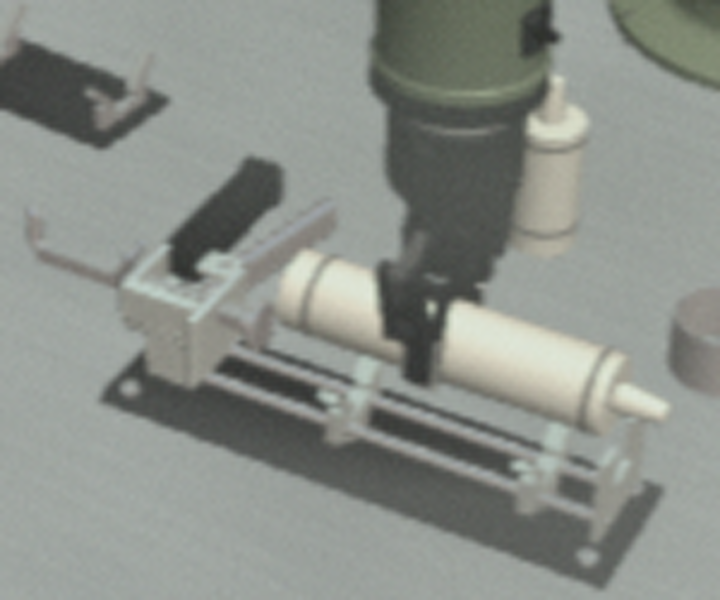

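View pics/t5g.png

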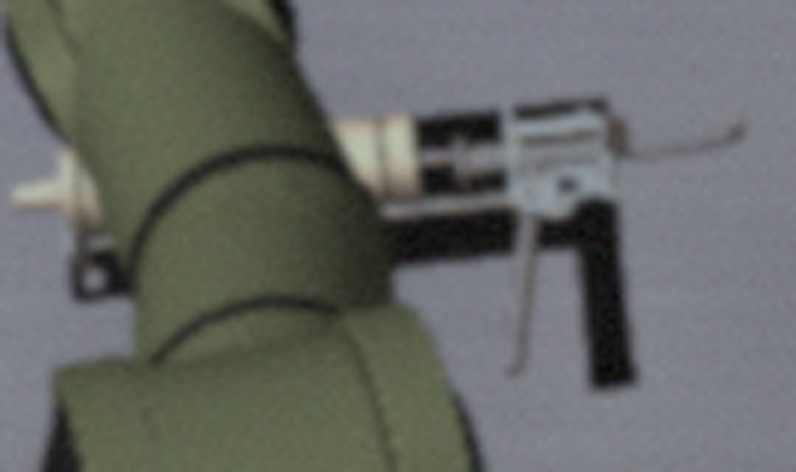

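View pics/w5.png

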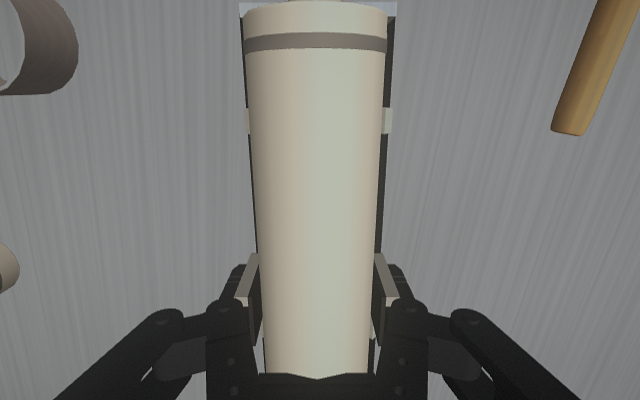

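Run:
```python
from h import *
np.set_printoptions(precision=4,suppress=True)
w=load('w5');i=cv2.imread('pics/w5.png')
cv2.imwrite('pics/w5c.png',cv2.resize(i[0:150,225:410],None,fx=4,fy=4,interpolation=cv2.INTER_CUBIC))
```

```text
(no output)
```

View pics/w5c.png

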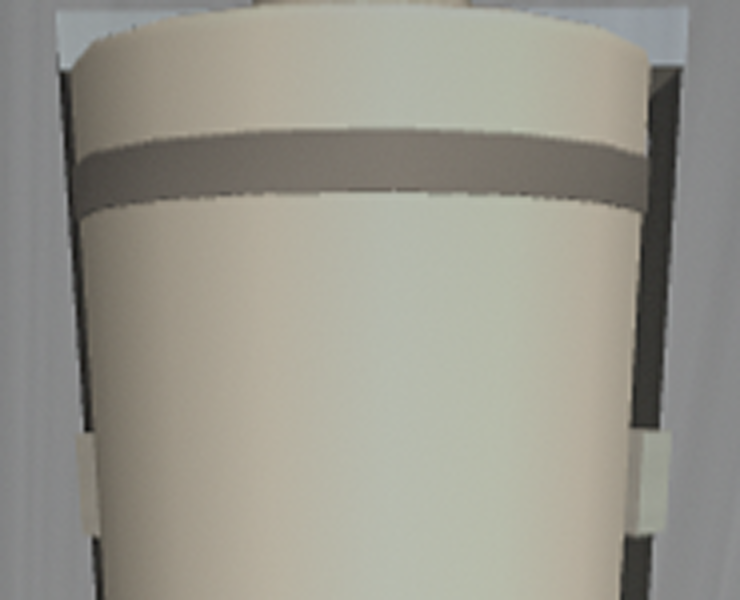

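Run:
```python
from h import *
np.set_printoptions(precision=4,suppress=True)
w=load('w5')
cam=-w['view'][:3,:3].T@w['view'][:3,3];print('cam',cam)
u=lambda x,y,z:unproj(w,225+x/4,y/4,z)
def L(n,a,b): print(n,a,b,'mid',(a+b)/2,'w',np.linalg.norm(a-b))
L('plate top',u(57,10,.074),u(687,10,.074))
L('saddle far',u(77,432,.06),u(671,430,.06));L('saddle near',u(84,535,.06),u(667,535,.06))
L('cart ring mid (axis z~.098)',u(76,190,.098),u(645,190,.098))
P=observe()['position'];print(P)
ax=np.array([-np.sin(.095),np.cos(.095),0])
F=u(360,8,.1225);print('cart front rim',F, 'along from tcp',(F-P)@ax)
Pm=(u(57,10,.074)+u(687,10,.074))/2;print('plate along from tcp',(Pm-P)@ax, 'saddle', ((u(77,432,.06)+u(671,430,.06)+u(84,535,.06)+u(667,535,.06))/4-P)@ax)
```

```text
cam [0.6074 0.1425 0.223 ]
plate top [0.5745 0.1708 0.074 ] [0.6361 0.1768 0.074 ] mid [0.6053 0.1738 0.074 ] w 0.06186868207707841
saddle far [0.5749 0.1298 0.06  ] [0.6445 0.1368 0.06  ] mid [0.6097 0.1333 0.06  ] w 0.07004935513953191
saddle near [0.576  0.1178 0.06  ] [0.6462 0.1247 0.06  ] mid [0.6111 0.1212 0.06  ] w 0.07045307389698256
cart ring mid (axis z~.098) [0.5818 0.1528 0.098 ] [0.6303 0.1575 0.098 ] mid [0.606  0.1552 0.098 ] w 0.0487306927753968
[0.6161 0.0607 0.0804]
cart front rim [0.6052 0.1636 0.1225] along from tcp 0.10353717759116329
plate along from tcp 0.11363249906561125 saddle 0.06684216440702055
```

```bash
python3 -m pendant '[{"dx":1,"dy":0,"dz":10,"ax":0,"ay":0,"az":0,"claw":40},{"dx":1,"dy":0,"dz":20,"ax":0,"ay":0,"az":0,"claw":40},{"dx":1,"dy":0,"dz":27,"ax":0,"ay":0,"az":0,"claw":40},{"dx":1,"dy":0,"dz":31,"ax":0,"ay":0,"az":0,"claw":40},{"dx":1,"dy":0,"dz":33,"ax":0,"ay":0,"az":0,"claw":40},{"dx":1,"dy":0,"dz":34,"ax":0,"ay":0,"az":0,"claw":40},{"dx":1,"dy":0,"dz":34.5,"ax":0,"ay":0,"az":0,"claw":40},{"dx":1,"dy":0,"dz":34.5,"ax":0,"ay":0,"az":0,"claw":40}]'
```

```text
clock: 6.53
position: [0.6165, 0.0609, 0.0449]
tool_rot: [-3.142, -0.0, 0.098]
force: [0.7, 0.5, -3.7]
grip_width: 0.0469
```

```bash
python3 -m pendant '[{"dx":0,"dy":0,"dz":0.5,"ax":0,"ay":0,"az":0,"claw":40},{"dx":0,"dy":0,"dz":1,"ax":0,"ay":0,"az":0,"claw":40},{"dx":0,"dy":0,"dz":1,"ax":0,"ay":0,"az":0,"claw":40}]'
```

```text
clock: 6.78
position: [0.617, 0.0608, 0.0443]
tool_rot: [-3.142, -0.001, 0.098]
force: [1.0, -0.6, 2.5]
grip_width: 0.0468
```

```bash
python3 -m pendant '[{"dx":0,"dy":0,"dz":0,"ax":0,"ay":0,"az":0,"claw":50},{"dx":0,"dy":0,"dz":0,"ax":0,"ay":0,"az":0,"claw":54},{"dx":0,"dy":0,"dz":0,"ax":0,"ay":0,"az":0,"claw":60},{"dx":0,"dy":0,"dz":0,"ax":0,"ay":0,"az":0,"claw":72},{"dx":0,"dy":0,"dz":0,"ax":0,"ay":0,"az":0,"claw":85},{"dx":0,"dy":0,"dz":0,"ax":0,"ay":0,"az":0,"claw":85},{"dx":0,"dy":0,"dz":0,"ax":0,"ay":0,"az":0,"claw":85}]'
python3 - <<'E'
from h import *
grab('wrist','w6');grab('scene','s6');o=observe();print(o['position'],o['force'],o['grip_width'])
s=cv2.imread('pics/s6.png');cv2.imwrite('pics/s6g.png',cv2.resize(s[175:300,270:420],None,fx=4.8,fy=4.8,interpolation=cv2.INTER_CUBIC))
E
```

```text
clock: 7.37
position: [0.6164, 0.0608, 0.0438]
tool_rot: [-3.142, 0.0, 0.098]
force: [0.2, -0.0, -0.3]
grip_width: 0.0852
[0.61645061 0.06079007 0.04379276] [ 0.92328445 -0.32439722 -0.27467071] 0.08463489854636165
```

View pics/s6g.png

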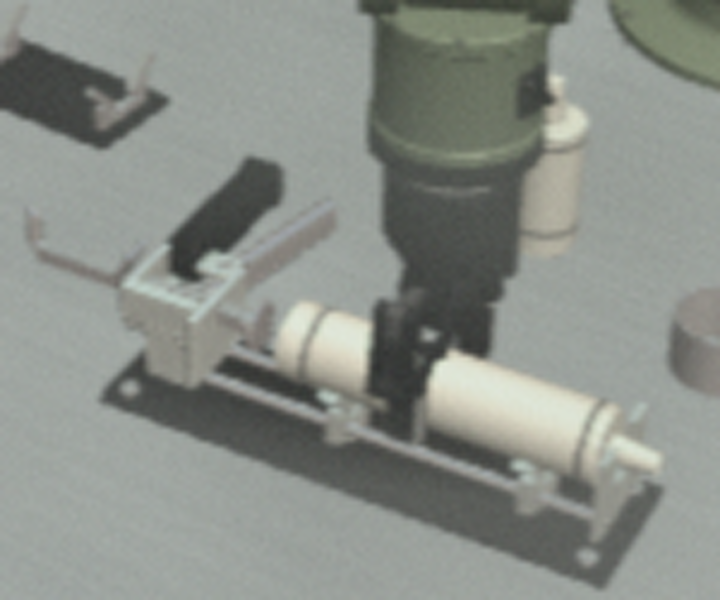

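View pics/w6.png

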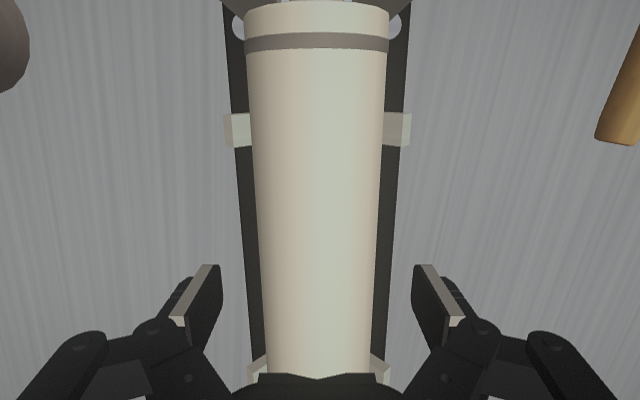

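The scene view shows the cartridge seated, with its nozzle in the slot at about (620,450) of the crop. In the wrist view it is centred between the saddle tips (225 and 411, mid 318). I'll rise and go to the trigger.

```bash
python3 -m pendant '[{"dx":0,"dy":0,"dz":-15,"ax":0,"ay":0,"az":0,"claw":85},{"dx":0,"dy":0,"dz":-45,"ax":0,"ay":0,"az":0,"claw":85},{"dx":0,"dy":0,"dz":-80,"ax":0,"ay":0,"az":0,"claw":85},{"dx":-5,"dy":10,"dz":-110,"ax":0,"ay":0,"az":6,"claw":85},{"dx":-14,"dy":28,"dz":-120,"ax":0,"ay":0,"az":13,"claw":85},{"dx":-23,"dy":46,"dz":-120,"ax":0,"ay":0,"az":20,"claw":85},{"dx":-32,"dy":64,"dz":-120,"ax":0,"ay":0,"az":27,"claw":85},{"dx":-42,"dy":82,"dz":-120,"ax":0,"ay":0,"az":34,"claw":85},{"dx":-51,"dy":100,"dz":-120,"ax":0,"ay":0,"az":41,"claw":85},{"dx":-60,"dy":118,"dz":-120,"ax":0,"ay":0,"az":48,"claw":85}]'
```

```text
clock: 8.3
position: [0.5678, -0.0634, 0.164]
tool_rot: [-3.141, -0.0, -0.746]
force: [0.1, -0.9, 0.2]
grip_width: 0.0849
```

```bash
python3 -m pendant '[{"dx":4,"dy":10,"dz":0,"ax":0,"ay":0,"az":7,"claw":85},{"dx":8,"dy":20,"dz":0,"ax":0,"ay":0,"az":14,"claw":85},{"dx":12,"dy":31,"dz":0,"ax":0,"ay":0,"az":21,"claw":85},{"dx":16,"dy":42,"dz":0,"ax":0,"ay":0,"az":28,"claw":85},{"dx":20,"dy":52,"dz":0,"ax":0,"ay":0,"az":35,"claw":85},{"dx":21.7,"dy":56.8,"dz":0,"ax":0,"ay":0,"az":41,"claw":85},{"dx":21.7,"dy":56.8,"dz":0,"ax":0,"ay":0,"az":42.1,"claw":85},{"dx":21.7,"dy":56.8,"dz":0,"ax":0,"ay":0,"az":42.1,"claw":85},{"dx":21.7,"dy":56.8,"dz":0,"ax":0,"ay":0,"az":42.1,"claw":85}]'
python3 - <<'E'
from h import *
grab('wrist','w7');o=observe();print(o['position'],o['tool_rot'],o['force'],o['qpos'])
E
```

```text
clock: 9.05
position: [0.5462, -0.1184, 0.1638]
tool_rot: [-3.141, 0.0, -1.471]
force: [-0.2, -0.0, -0.9]
grip_width: 0.0851
[ 0.54619435 -0.11838328  0.16378536] [-3.14146973e+00  2.94973099e-04 -1.47093384e+00] [ 0.71310544  0.5100963  -0.25760134] [ 0.12348829  0.50035293 -0.02178966  1.84116365  0.01413161  0.80016535
 -1.37640843]
```

View pics/w7.png

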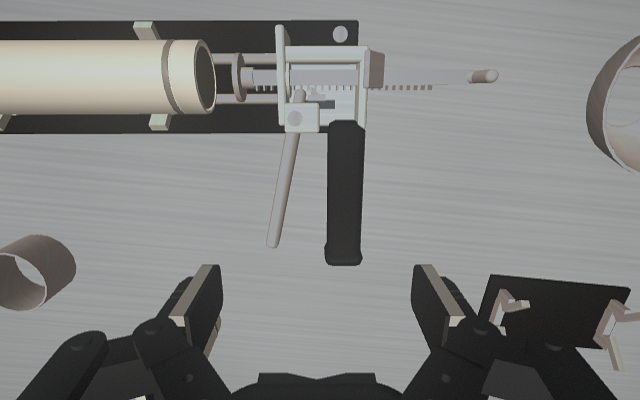

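```bash
cat > g.py <<'E'
from h import *
np.set_printoptions(precision=1,suppress=True)
O=np.array([.6164,.0656]);psi=.097
def gun(P): 
    c,s=np.cos(psi),np.sin(psi); return np.r_[np.array([[c,s],[-s,c]])@(np.array(P)[:2]-O),P[2]]*1e3
E
python3 - <<'E'
from g import *
w=load('w7')
for n,p,z in [('grip back',(365,180),.076),('grip back',(361,260),.076),('grip end',(343,264),.076),('trig tip L',(267,246),.074),('trig L mid',(277,190),.074),('trig R mid',(287,190),.074),('pivot',(295,118),.084),('rear plate top L',(276,26),.076),('rear plate bot',(283,130),.076),
 ('saddle tip',(134,22),.06),('saddle tip',(154,22),.06),('saddle low',(150,130),.06),('pusher top',(239,52),.078),('pusher bottom',(238,101),.062),('cart top rear',(209,42),.062),('cart rear ',(207,113),.062),('cart rear top rim',(190,78),.086),('rod tail',(485,76),.062)]:
    print(n,gun(unproj(w,*p,z)))
i=cv2.imread('pics/w7.png');cv2.imwrite('pics/w7c.png',cv2.resize(i[10:270,120:380],None,fx=2.3,fy=2.3,interpolation=cv2.INTER_CUBIC))
print('tcp',gun(observe()['position']))
E
```

```text
grip back [ -68.1 -211.4   76. ]
grip back [-132.5 -211.5   76. ]
grip end [-136.  -197.6   76. ]
trig tip L [-121.7 -138.6   74. ]
trig L mid [ -76.4 -147.9   74. ]
trig R mid [ -76.4 -155.2   74. ]
pivot [ -24.4 -162.5   84. ]
rear plate top L [  30.6 -151.1   76. ]
rear plate bot [ -33.  -153.7   76. ]
saddle tip [ 35.2 -55.5  60. ]
saddle tip [ 35.2 -68.7  60. ]
saddle low [-35.3 -55.1  60. ]
pusher top [  15.5 -127.5   78. ]
pusher bottom [ -14.7 -121.2   62. ]
cart top rear [  23.1 -104.5   62. ]
cart rear  [-23.  -98.5  62. ]
cart rear top rim [ -0.2 -97.7  86. ]
rod tail [   2.4 -292.4   62. ]
tcp [ -87.7 -176.3  163.8]
```

View pics/w7c.png

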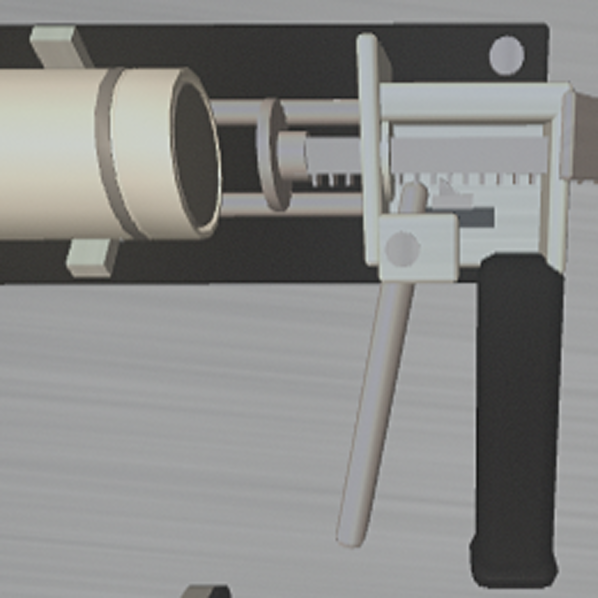

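```bash
python3 -m pendant '[{"dx":0,"dy":0,"dz":30,"ax":0,"ay":0,"az":0,"claw":85},{"dx":0,"dy":0,"dz":65,"ax":0,"ay":0,"az":0,"claw":85},{"dx":0,"dy":0,"dz":95,"ax":0,"ay":0,"az":0,"claw":85},{"dx":0,"dy":0,"dz":115,"ax":0,"ay":0,"az":0,"claw":85},{"dx":0,"dy":0,"dz":125,"ax":0,"ay":0,"az":0,"claw":85},{"dx":0,"dy":0,"dz":129,"ax":0,"ay":0,"az":0,"claw":85},{"dx":0,"dy":0,"dz":129,"ax":0,"ay":0,"az":0,"claw":85}]'
python3 - <<'E'
from g import *
grab('wrist','w8');o=observe();print(gun(o['position']),o['tool_rot'],o['force'],o['clock'])
E
```

```text
clock: 9.68
position: [0.546, -0.1188, 0.0346]
tool_rot: [3.141, 0.0, -1.474]
force: [-0.6, -0.2, 0.7]
grip_width: 0.0852
[ -87.5 -177.    35.5] [-3.1 -0.  -1.5] [0.4 0.2 0.2] 9.7333
```

View pics/w8.png

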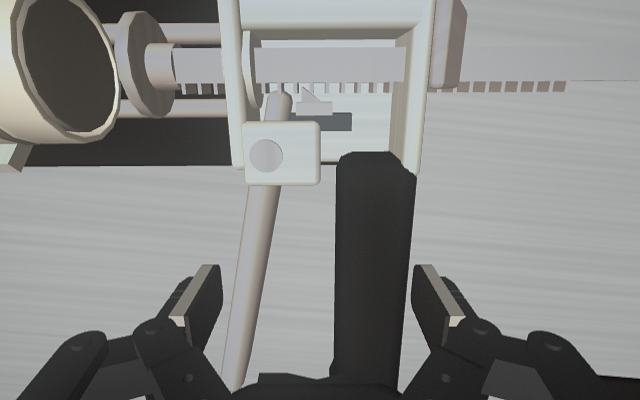

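```bash
python3 -m pendant '[{"dx":4,"dy":0,"dz":0,"ax":0,"ay":0,"az":0,"claw":85},{"dx":7,"dy":0,"dz":0,"ax":0,"ay":0,"az":0,"claw":85},{"dx":10,"dy":0,"dz":0,"ax":0,"ay":0,"az":0,"claw":85},{"dx":13,"dy":0,"dz":0,"ax":0,"ay":0,"az":0,"claw":85},{"dx":16,"dy":0,"dz":0,"ax":0,"ay":0,"az":0,"claw":85},{"dx":16,"dy":0,"dz":0,"ax":0,"ay":0,"az":0,"claw":85}]'
python3 - <<'E'
from g import *
grab('wrist','w9');o=observe();print(gun(o['position']),o['tool_rot'],o['force'],o['moment'],o['grip_width'])
E
```

```text
clock: 10.23
position: [0.5475, -0.1356, 0.035]
tool_rot: [-3.141, -0.0, -1.476]
force: [-1.5, 3.3, 1.4]
grip_width: 0.0853
[ -87.9 -193.3   34.9] [-3.1  0.  -1.5] [-0.3  3.3  2. ] [ 0.6  0.1 -0. ] 0.08487307745895324
```

View pics/w9.png

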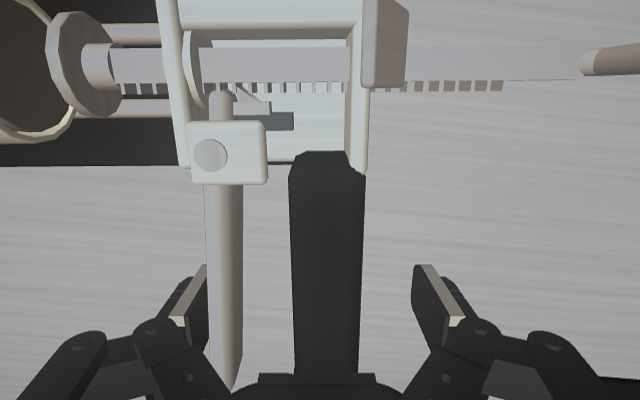

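```bash
python3 -m pendant '[{"dx":3,"dy":0,"dz":0,"ax":0,"ay":0,"az":0,"claw":85},{"dx":6,"dy":0,"dz":0,"ax":0,"ay":0,"az":0,"claw":85},{"dx":9,"dy":0,"dz":0,"ax":0,"ay":0,"az":0,"claw":85},{"dx":11,"dy":0,"dz":0,"ax":0,"ay":0,"az":0,"claw":85},{"dx":11,"dy":0,"dz":0,"ax":0,"ay":0,"az":0,"claw":85}]'
python3 - <<'E'
from g import *
grab('wrist','w10');o=observe();print(gun(o['position']),o['tool_rot'],o['force'],o['moment'],o['grip_width'])
E
```

```text
clock: 10.7
position: [0.5481, -0.1459, 0.0347]
tool_rot: [3.141, 0.001, -1.475]
force: [-3.7, 5.2, 3.1]
grip_width: 0.0852
[ -88.4 -203.7   34.7] [ 3.1  0.  -1.5] [-3.5  5.2  3.5] [1.1 0.7 0.2] 0.08475121649728626
```

View pics/w10.png

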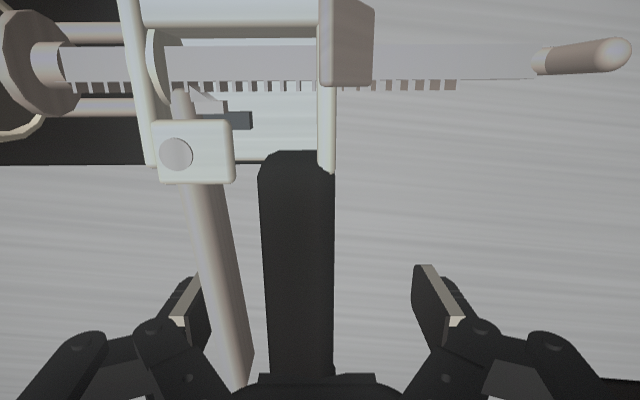

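```bash
python3 -m pendant '[{"dx":2,"dy":0,"dz":0,"ax":0,"ay":0,"az":0,"claw":85},{"dx":3,"dy":0,"dz":0,"ax":0,"ay":0,"az":0,"claw":85},{"dx":3,"dy":0,"dz":0,"ax":0,"ay":0,"az":0,"claw":85}]'
python3 -m pendant '[{"dx":-6,"dy":0,"dz":0,"ax":0,"ay":0,"az":0,"claw":85},{"dx":-12,"dy":0,"dz":0,"ax":0,"ay":0,"az":0,"claw":85},{"dx":-18,"dy":0,"dz":0,"ax":0,"ay":0,"az":0,"claw":85},{"dx":-24,"dy":0,"dz":0,"ax":0,"ay":0,"az":0,"claw":85},{"dx":-29,"dy":0,"dz":0,"ax":0,"ay":0,"az":0,"claw":85},{"dx":-30,"dy":0,"dz":0,"ax":0,"ay":0,"az":0,"claw":85},{"dx":-30,"dy":0,"dz":0,"ax":0,"ay":0,"az":0,"claw":85}]'
python3 - <<'E'
from g import *
grab('wrist','w11');o=observe();print(gun(o['position']),o['tool_rot'],o['force'],o['moment'],o['grip_width'])
E
```

```text
clock: 11.0
position: [0.5484, -0.1485, 0.0347]
tool_rot: [3.141, 0.001, -1.474]
force: [-3.8, 6.6, 2.7]
grip_width: 0.0849
clock: 11.58
position: [0.5459, -0.1187, 0.0348]
tool_rot: [3.142, -0.0, -1.474]
force: [-0.4, -0.3, 0.3]
grip_width: 0.085
[ -88.  -177.1   34.8] [ 3.1 -0.  -1.5] [-0.4  0.2  0.4] [ 0.1 -0.  -0. ] 0.08486013582633464
```

View pics/w11.png

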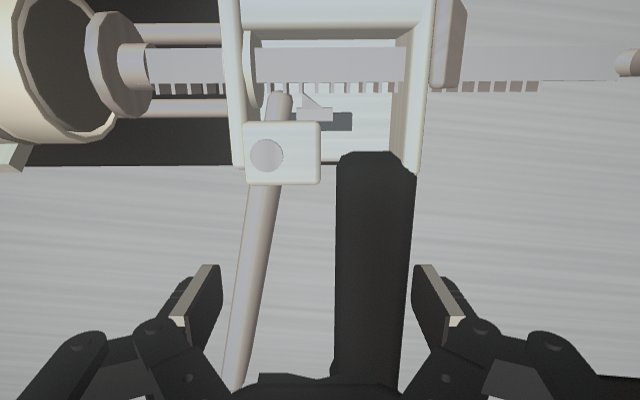

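```bash
cat >> g.py <<'E'
def w(P): 
    c,s=np.cos(psi),np.sin(psi); P=np.atleast_2d(P)/1e3; return np.c_[P[:,:2]@np.array([[c,s],[-s,c]])+O,P[:,2]]
def circ(y,r): 
    a=np.linspace(0,2*np.pi,181); return np.c_[r*np.cos(a),0*a+y,62+r*np.sin(a)]
from scipy.optimize import brentq
def ylow(d,r,row): # bottom-of-image extreme
    return brentq(lambda y: proj(d,w(circ(y,r)))[:,1].max()-row,-140,-80)
def yleft(d,r,col): return brentq(lambda y: proj(d,w(circ(y,r)))[:,0].min()-col,-160,-70)
def yright(d,r,col): return brentq(lambda y: proj(d,w(circ(y,r)))[:,0].max()-col,-160,-70)
E
python3 - <<'E'
from g import *
for f,c in [('w8',114.5),('w11',84.5)]:
    d=load(f);print(f,'pusher face y',yleft(d,16,c))
print('cart rear rim',yright(load('w8'),24,119),yright(load('w11'),24,119))
print('rear plate check', proj(load('w11'),w([[-31,-150,62],[-31,-150,76]])))
E
```

```text
w8 pusher face y -121.56047141510464
w11 pusher face y -113.08064164378013
cart rear rim -99.12618253390481 -98.93514199718307
rear plate check [[239.9 163. ]
 [230.2 172.6]]
```

```bash
python3 -m pendant '[{"dx":5,"dy":0,"dz":0,"ax":0,"ay":0,"az":0,"claw":85},{"dx":9,"dy":0,"dz":0,"ax":0,"ay":0,"az":0,"claw":85},{"dx":13,"dy":0,"dz":0,"ax":0,"ay":0,"az":0,"claw":85},{"dx":17,"dy":0,"dz":0,"ax":0,"ay":0,"az":0,"claw":85},{"dx":21,"dy":0,"dz":0,"ax":0,"ay":0,"az":0,"claw":85},{"dx":25,"dy":0,"dz":0,"ax":0,"ay":0,"az":0,"claw":85},{"dx":28,"dy":0,"dz":0,"ax":0,"ay":0,"az":0,"claw":85},{"dx":30,"dy":0,"dz":0,"ax":0,"ay":0,"az":0,"claw":85},{"dx":30,"dy":0,"dz":0,"ax":0,"ay":0,"az":0,"claw":85}]'
python3 -m pendant '[{"dx":-6,"dy":0,"dz":0,"ax":0,"ay":0,"az":0,"claw":85},{"dx":-12,"dy":0,"dz":0,"ax":0,"ay":0,"az":0,"claw":85},{"dx":-18,"dy":0,"dz":0,"ax":0,"ay":0,"az":0,"claw":85},{"dx":-24,"dy":0,"dz":0,"ax":0,"ay":0,"az":0,"claw":85},{"dx":-29,"dy":0,"dz":0,"ax":0,"ay":0,"az":0,"claw":85},{"dx":-30,"dy":0,"dz":0,"ax":0,"ay":0,"az":0,"claw":85},{"dx":-30,"dy":0,"dz":0,"ax":0,"ay":0,"az":0,"claw":85}]'
python3 - <<'E'
from g import *
grab('wrist','w12');o=observe();print(gun(o['position']),o['force'])
E
```

```text
clock: 12.38
position: [0.5482, -0.1492, 0.0346]
tool_rot: [3.14, 0.001, -1.475]
force: [-4.6, 5.6, 0.7]
grip_width: 0.0852
clock: 12.97
position: [0.546, -0.1187, 0.0349]
tool_rot: [-3.141, -0.0, -1.474]
force: [0.8, 0.1, -0.6]
grip_width: 0.0851
[ -88.  -177.1   34.8] [-0.5 -0.8 -0.1]
```

View pics/w12.png

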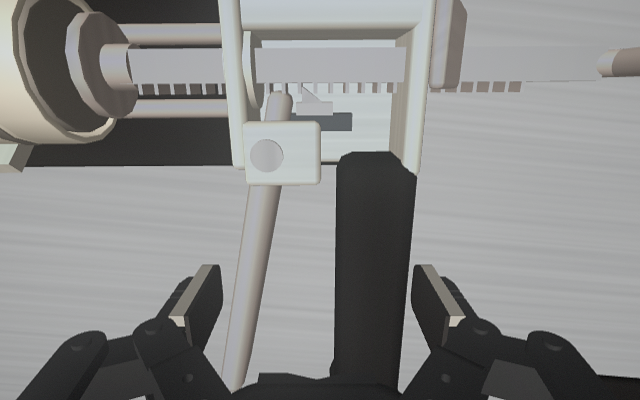

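Run:
```python
from g import *
d=load('w12');print(yleft(d,16,66))
for f in ['w8','w11','w12']:
    i=cv2.imread('pics/%s.png'%f); cv2.imwrite('pics/%sc.png'%f,cv2.resize(i[60:130,0:640],None,fx=1.25,fy=2))
i=[cv2.imread('pics/%sc.png'%f) for f in ['w8','w11','w12']];cv2.imwrite('pics/cmp.png',np.vstack(i))
```

```text
-107.89347163683259
```

View pics/cmp.png

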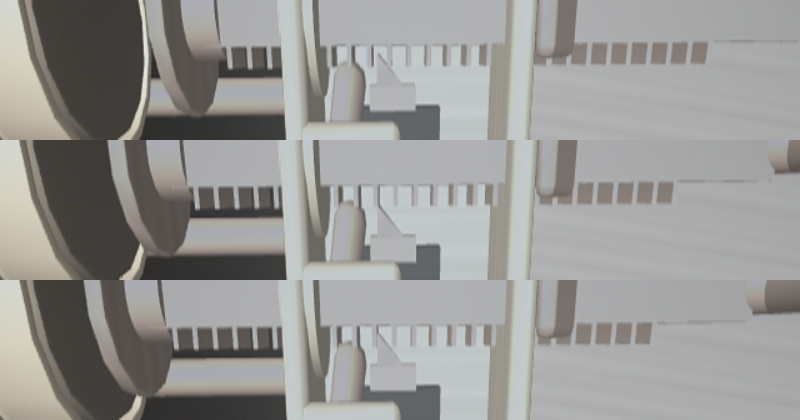

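```bash
python3 -m pendant '[{"dx":5,"dy":0,"dz":0,"ax":0,"ay":0,"az":0,"claw":85},{"dx":9,"dy":0,"dz":0,"ax":0,"ay":0,"az":0,"claw":85},{"dx":13,"dy":0,"dz":0,"ax":0,"ay":0,"az":0,"claw":85},{"dx":17,"dy":0,"dz":0,"ax":0,"ay":0,"az":0,"claw":85},{"dx":21,"dy":0,"dz":0,"ax":0,"ay":0,"az":0,"claw":85},{"dx":25,"dy":0,"dz":0,"ax":0,"ay":0,"az":0,"claw":85},{"dx":29,"dy":0,"dz":0,"ax":0,"ay":0,"az":0,"claw":85},{"dx":32,"dy":0,"dz":0,"ax":0,"ay":0,"az":0,"claw":85},{"dx":33.5,"dy":0,"dz":0,"ax":0,"ay":0,"az":0,"claw":85},{"dx":33.5,"dy":0,"dz":0,"ax":0,"ay":0,"az":0,"claw":85}]'
python3 - <<'E'
from g import *
grab('wrist','w13')
E
python3 -m pendant '[{"dx":-6,"dy":0,"dz":0,"ax":0,"ay":0,"az":0,"claw":85},{"dx":-12,"dy":0,"dz":0,"ax":0,"ay":0,"az":0,"claw":85},{"dx":-18,"dy":0,"dz":0,"ax":0,"ay":0,"az":0,"claw":85},{"dx":-24,"dy":0,"dz":0,"ax":0,"ay":0,"az":0,"claw":85},{"dx":-30,"dy":0,"dz":0,"ax":0,"ay":0,"az":0,"claw":85},{"dx":-33.5,"dy":0,"dz":0,"ax":0,"ay":0,"az":0,"claw":85},{"dx":-33.5,"dy":0,"dz":0,"ax":0,"ay":0,"az":0,"claw":85},{"dx":-33.5,"dy":0,"dz":0,"ax":0,"ay":0,"az":0,"claw":85}]'
python3 - <<'E'
from g import *
grab('wrist','w14');o=observe();print(gun(o['position']),o['force'])
i=cv2.imread('pics/w14.png');j=cv2.imread('pics/w12.png')
cv2.imwrite('pics/cmp2.png',np.vstack([cv2.resize(k[60:130],None,fx=1.25,fy=2) for k in (j,i)]))
E
```

```text
clock: 13.85
position: [0.5486, -0.1523, 0.0345]
tool_rot: [3.14, 0.001, -1.475]
force: [-4.0, 7.8, 0.6]
grip_width: 0.0852
clock: 14.57
position: [0.546, -0.1191, 0.0349]
tool_rot: [-3.142, -0.0, -1.475]
force: [0.5, 0.8, 0.0]
grip_width: 0.085
[ -88.  -177.3   34.8] [ 0.3 -0.   0.8]
```

View pics/w14.png

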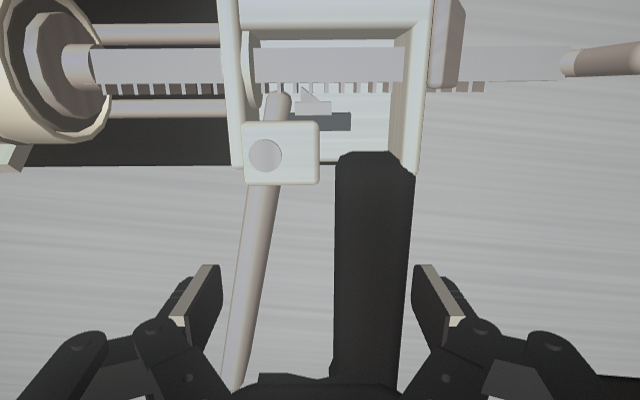

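View pics/cmp2.png

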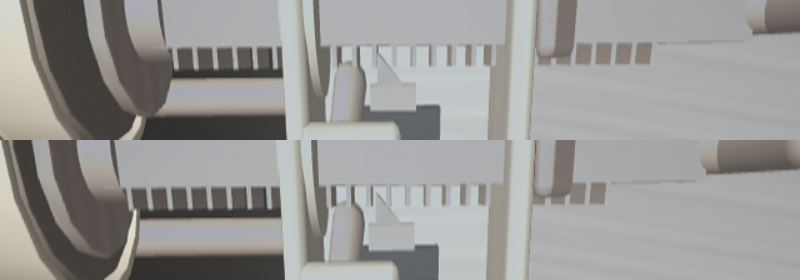

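View pics/w13.png

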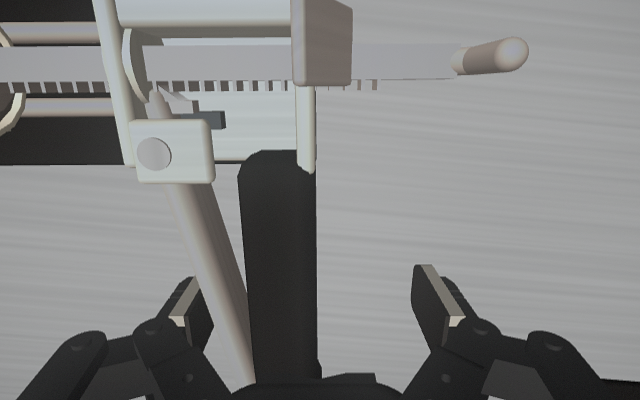

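Run:
```python
from g import *
for f,c in [('w12',66),('w14',24)]:
    d=load(f);print(f,yleft(d,16,c))
i=np.hstack([cv2.resize(cv2.imread('pics/%s.png'%f)[0:175,0:135],None,fx=2.9,fy=2.9,interpolation=cv2.INTER_CUBIC) for f in('w12','w14')])
cv2.imwrite('pics/cmp3.png',i)
```

```text
w12 -107.89347163683259
w14 -96.76022079976634
```

View pics/cmp3.png

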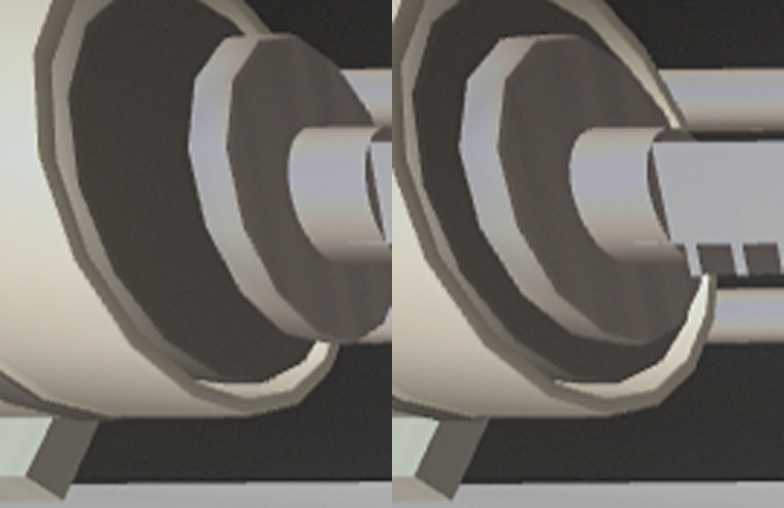

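```bash
python3 -m pendant '[{"dx":5,"dy":0,"dz":0,"ax":0,"ay":0,"az":0,"claw":85},{"dx":9,"dy":0,"dz":0,"ax":0,"ay":0,"az":0,"claw":85},{"dx":12,"dy":0,"dz":0,"ax":0,"ay":0,"az":0,"claw":85},{"dx":14,"dy":0,"dz":0,"ax":0,"ay":0,"az":0,"claw":85},{"dx":15,"dy":0,"dz":0,"ax":0,"ay":0,"az":0,"claw":85},{"dx":15,"dy":0,"dz":0,"ax":0,"ay":0,"az":0,"claw":85}]'
python3 - <<'E'
from g import *
F=[]
grab('wrist','w15');F.append(observe()['force']);grab('scene','s15');F.append(observe()['force']);print(F,gun(observe()['position']))
E
python3 -m pendant '[{"dx":1,"dy":0,"dz":0,"ax":0,"ay":0,"az":0,"claw":85},{"dx":1,"dy":0,"dz":0,"ax":0,"ay":0,"az":0,"claw":85}]'
python3 -m pendant '[{"dx":1,"dy":0,"dz":0,"ax":0,"ay":0,"az":0,"claw":85},{"dx":1,"dy":0,"dz":0,"ax":0,"ay":0,"az":0,"claw":85}]'
python3 -m pendant '[{"dx":1,"dy":0,"dz":0,"ax":0,"ay":0,"az":0,"claw":85},{"dx":1,"dy":0,"dz":0,"ax":0,"ay":0,"az":0,"claw":85}]'
python3 - <<'E'
from g import *
F=[]
grab('wrist','w16');F.append(observe()['force']);grab('wrist','w16b');F.append(observe()['force']);print(F,gun(observe()['position']))
E
```

```text
clock: 15.12
position: [0.5468, -0.1342, 0.0346]
tool_rot: [3.14, 0.001, -1.475]
force: [-2.7, 5.5, 1.5]
grip_width: 0.085
[array([-4.1,  4.3,  0.5]), array([-3.2,  4.1,  1. ])] [ -88.6 -191.9   34.6]
clock: 15.38
position: [0.5468, -0.1349, 0.0346]
tool_rot: [3.14, 0.001, -1.475]
force: [-3.9, 6.0, 1.0]
grip_width: 0.085
clock: 15.55
position: [0.5468, -0.1359, 0.0345]
tool_rot: [3.14, 0.001, -1.475]
force: [-3.8, 6.4, 0.9]
grip_width: 0.0849
clock: 15.72
position: [0.5468, -0.1368, 0.0345]
tool_rot: [3.14, 0.001, -1.475]
force: [-5.1, 7.2, 0.7]
grip_width: 0.0848
[array([-4.3,  6.2,  2. ]), array([-4.4,  6.8,  2. ])] [ -88.9 -194.6   34.5]
```

View pics/w16.png

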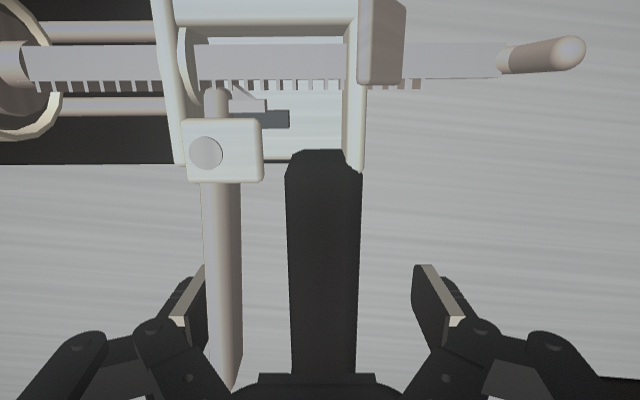

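Run:
```python
from g import *
ims=[]
for f in('w12','w14','w15','w16'):
    i=cv2.imread('pics/%s.png'%f); 
    a=i[60:170,30:180]; b=i[60:110,400:550]
    ims.append(np.vstack([cv2.resize(a,None,fx=2.6,fy=2.6,interpolation=cv2.INTER_CUBIC)[:,:390],cv2.resize(i[70:95,380:530],None,fx=2.6,fy=2.6,interpolation=cv2.INTER_CUBIC)]))
v=np.vstack([np.hstack(ims[:2]),np.hstack(ims[2:])]);print(v.shape);cv2.imwrite('pics/cmp4.png',v[:,:800])
```

```text
(702, 780, 3)
```

View pics/cmp4.png

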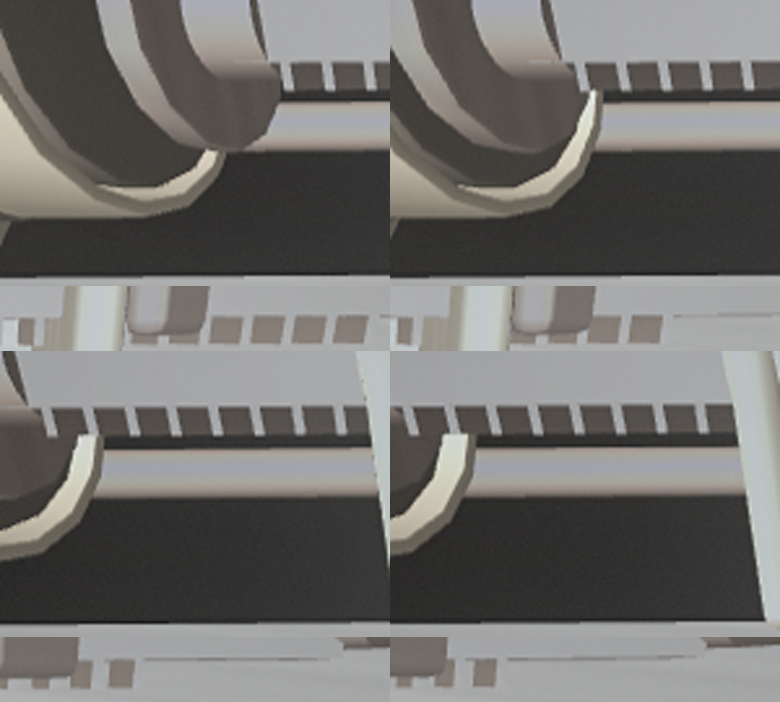

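```bash
cat >> g.py <<'E'
def meas(f,rim,tooth,rear=None):
    d=load(f); yr=yright(d,24,rim); yt=gun(unproj(d,tooth,84,.062))[1]
    print(f,'rim %.2f tooth %.2f diff %.2f'%(yr,yt,yr-yt))
E
python3 - <<'E'
from g import *
meas('w14',110.8,484.2);meas('w15',69.2,431.5);meas('w16',62.3,420.8)
meas('w12',118.5,522)
E
```

```text
w14 rim -96.07 tooth -232.54 diff 136.47
w15 rim -95.11 tooth -230.22 diff 135.10
w16 rim -95.06 tooth -229.26 diff 134.19
w12 rim -98.67 tooth -244.53 diff 145.86
```

```bash
python3 -m pendant '[{"dx":0.8,"dy":0,"dz":0,"ax":0,"ay":0,"az":0,"claw":85},{"dx":0.8,"dy":0,"dz":0,"ax":0,"ay":0,"az":0,"claw":85},{"dx":0.8,"dy":0,"dz":0,"ax":0,"ay":0,"az":0,"claw":85},{"dx":0.8,"dy":0,"dz":0,"ax":0,"ay":0,"az":0,"claw":85},{"dx":0.8,"dy":0,"dz":0,"ax":0,"ay":0,"az":0,"claw":85},{"dx":0.8,"dy":0,"dz":0,"ax":0,"ay":0,"az":0,"claw":85}]'
python3 - <<'E'
from g import *
F=[]
for k in range(6): grab('wrist','w17');F.append(observe()['force'])
grab('scene','s17');print(np.array(F),gun(observe()['position']))
i=cv2.imread('pics/w17.png')
cv2.imwrite('pics/w17c.png',np.vstack([cv2.resize(i[60:170,30:180],None,fx=5,fy=4,interpolation=cv2.INTER_CUBIC),cv2.resize(i[70:95,380:530],None,fx=5,fy=4,interpolation=cv2.INTER_CUBIC)]))
s=cv2.imread('pics/s17.png');cv2.imwrite('pics/s17g.png',cv2.resize(s[175:300,270:420],None,fx=4.8,fy=4.8,interpolation=cv2.INTER_CUBIC))
E
```

```text
clock: 16.32
position: [0.5468, -0.1374, 0.0345]
tool_rot: [3.14, 0.001, -1.475]
force: [-4.8, 7.2, 1.5]
grip_width: 0.0847
[[-5.3  7.5  1.4]
 [-5.2  7.3  1.5]
 [-5.1  6.3  1.8]
 [-5.2  6.4  0.5]
 [-5.5  6.7  1.6]
 [-5.7  7.7  1.9]] [ -88.9 -195.3   34.4]
```

View pics/w17c.png

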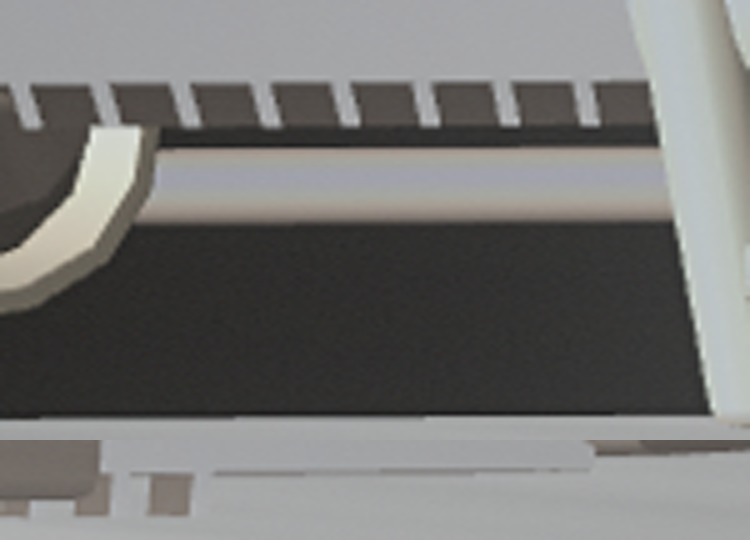

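View pics/s17g.png

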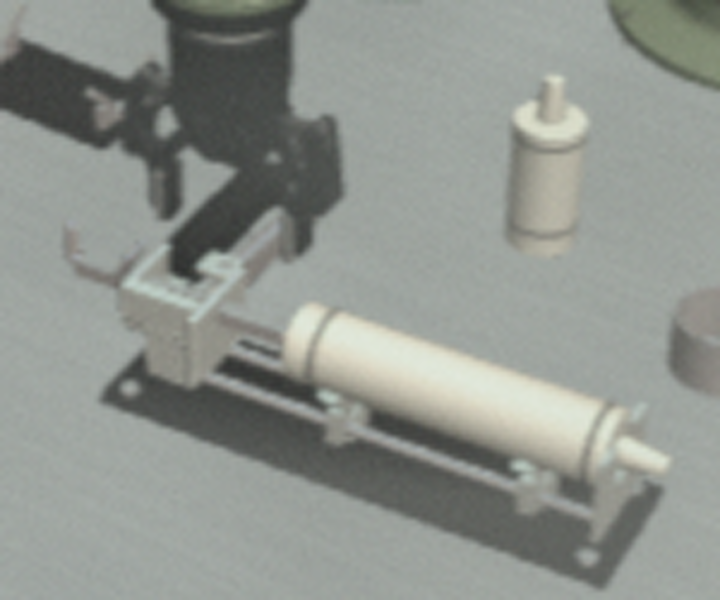

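Run:
```python
from g import *
meas('w17',30+158/5,380+192/5); meas('w17',30+156/5,380+190/5)
```

```text
w17 rim -95.42 tooth -229.06 diff 133.64
w17 rim -95.26 tooth -228.93 diff 133.67
```

```bash
python3 -c "
from h import *
print(job_done()); print(observe()['clock'],observe()['force'])"
```

```text
the job is handed in; nothing more can be done
None
the job is handed in; nothing more can be done
```

I loaded the gun and handed the job in at about 17 s of robot time, with a finger still holding the trigger squeezed. No verdict was reported.

**Loading:** I lifted the cartridge off its rest and laid it in the saddles about 3 mm short of its place, with the nozzle in the slot. I then let go of it completely. The last scene picture shows it still level in the saddles.

**Pumping:** Three strokes of about 9, 5 and 11.5 mm brought the plate to the follower and began to slide the cartridge home. A fourth, partial stroke slid it the rest of the way until it stopped, then pressed the follower. I pushed the trigger by moving the arm with the front finger, and the rear finger never bore on the grip. Nothing touched the pusher's rod or plate.

**Last checks:**
- **Follower depth from the pictures:** 2.8 to 3.7 mm, or about 10 to 13 N. The range comes from how far the follower was already pressed when I took the reference picture.
- **Follower force from the wrist:** roughly 10 N, judged by the rise over an empty stroke. That is a little below the picture value, but both are inside 5 to 18 N.
- **Trigger:** the finger holds it at about 0.2 rad with roughly 7 N.
- **Sideways force:** about 5 N along the trigger blade, which I put down to friction and did not look into.
- **Other things on the table:** I never contacted them, but I did not measure their positions again at the end.

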